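# Fill and start the tablet doser

## Robot

A 6-joint arm with a two-finger parallel gripper is mounted at the origin on a cart in front of the work surface, level with it; the furniture and walls round the work are solid. World frame = base frame: x ahead of the robot, y to its left, z up, the work surface at z = 0. Lengths are in m, angles in rad, forces in N, time in s.
With the tool pointing down it reaches from about 0.275 to 0.85 m from the base axis. Payload 5.2 kg.
Tool frame: the origin (TCP) lies midway between the tips of the shut fingers; the grasp point (between the pads) lies 19 mm behind it (tcp_to_grasp is the distance from the TCP to the grasp point, in m); z points along the fingers, y is the line along which they close (so a half turn about z gives the same grasp; the last joint's range is limited). The gripper opens to 85 mm and grips with 20 to 120 N. Pads are 22 mm wide; open, the fingers measure 114 mm over their backs; the gripper's body (76 mm by 85 mm) begins 54 mm behind the grasp point. The pads swing forward as they close: fully open they stand 13 mm farther back than shut.
Start: joints at [0.928, 0.259, 1.535, -0, 1.348, -0.203], TCP at [0.234, 0.498, 0.231] pointing down, gripper open.
Joint ranges: [-3.14, 3.14], [-0.91, 2.08], [0.19, 2.58], [-1.22, 4.36], [0.22, 2.71], [-3.12, 3.12]. Speed limits (rad/s): [2.57, 2.57, 3.14, 3.14, 3.14, 3.14].

## Interface

Orientations are given as a unit quaternion [x, y, z, w].
In Python, from plant import sense, snapshot, camera_params, hand_in, tcp_to_grasp gives the robot as it stands.
- The arm moves only by the tool arm_command, never from a script. Its argument "deltas" is a list of rows, each a list of 7 numbers: the shift along the tool's x, y, z in mm, then the turn, a rotation vector about the tool's x, y, z in rad, then the closure in counts, from 0 (fully open) to 255 (shut). A call has 1 to 12 rows; each row shifts and turns the commanded pose from where the row before left it, along the tool's axes as they then stand; what a row does not reach is not made up. A row lasts 1/10 s, in which the tool goes at most 50 mm and 8.59 degrees, less where a joint would pass 70% of its speed; a pose out of reach is approached as far as the arm can. A call with a gripper value outside its range is refused whole. The fingers move at their own pace and stop on an object; "force" is the grip in N (left out, the last holds). Time passes only in rows, so rows that do not move let the fingers close. It gives the time, the measured TCP pose, the force, the opening and the grip force at its end, in the units of the state.
- sense(): the state, without advancing time (a new reading comes with each control period).
- snapshot(name): name is "scene" or "top" or "wrist"; returns the picture (400x640x3 uint8, red, green, blue); there is no depth.
- camera_params(name): a dict with "fx", "fy", "cx", "cy" (pixels), "k1" (the pictures are not rectified: a ray, as slopes to the right and down, at radius r is drawn at 1 + k1 r^2 times it, then the intrinsics apply), "rvec" (rotation vector, rad) and "tvec" (3), from world to camera coordinates, as OpenCV has them. Camera axes: x right, y down, z forward; pixel columns grow to the right and rows downward; lengths in m; the calibration is good to about 2 mm. A picture is of the moment at which its call begins: read the wrist's pose just before it. camera_params takes no time and is no camera call; for the wrist camera it gives the pose at the moment of the call.
- hand_in(): hands the job in; it is judged then, once.
The state is a dict: "t": time; "joint_pos": joint angles; "qd": joint speeds; "effort": joint torques, N m; "tool_pos": TCP position; "orientation": TCP orientation; "wrist_force": force on the tool from outside, world axes, zero at the start; "moment": the same for the moment, N m; "gripper_width": finger opening in m; "finger_force": force on a finger pad.
Only numpy, scipy, OpenCV 4.12 (cv2) and the standard library are available. Lean on these libraries where they do the work, as an engineer would, in place of code of your own. Each camera call takes 0.05 s, during which the arm holds its last target. There are 200 camera calls.

## Task

Fill the dish machine's tablet doser: swing the grey lid off its steel tube, stack cleaning tablets flat in the tube, on top of what is already in it, until the top of the stack is level with the red fill line, and leave the spare tablets lying flat on the mat or the counter. Then swing the lid shut, and only then slide the orange child lock fully aside, press the green start button all the way down and let it spring back, and slide the child lock fully back over the button. Leave the tin, the tape spool and the valve where they stand.

Things in the scene. Friction and masses are not known exactly. Their poses are not given: they have to be found in the camera images.
- doser: tablet doser fixed on the counter: white housing 120 mm (x) by 236 mm (y); origin at the centre of its underside. z up; -x is its front, roughly towards the robot. Its +y end is low (steel deck 30 mm up) and carries the upright steel tablet tube; at its -y end stands the control tower, 112 mm long in y, top 72 mm up, with the button and child lock on it
- tube_floor (a point): centre of the tube's floor, 30 mm above the counter; axes as the doser. The tube is upright over it: inner diameter 54 mm, wall 3 mm. Tablets lie flat in it one on the other, 16 mm each, and drop freely down it when let go
- fill_line (a point): point on the tube's axis at the height of the red fill line, a 3 mm high red band round the outside of the tube, 80 mm above the tube's floor: the height of the top of five tablets. Thin black ticks below it mark each tablet
- tube_mouth (a point): centre of the tube's open mouth, 33 mm above the fill line, 143 mm above the counter. At front and back (doser's -x and +x) the tube has a 31 mm wide slot from the mouth down to 10 mm above its floor, so fingers that hold a tablet at front and back can go down with it; left and right the rim flares out to about 72 mm
- child_lock (a joint): child lock, m: an orange slide that runs along the doser's y axis between two rails (inner gap 57 mm, tops 90 mm above the counter). 0: it covers the start button (nothing can press the button); 0.050: slid fully aside, away from the tube (doser's -y), the button clear. It stays where it is left; about 1.5 N moves it
- lock_tab (a point): centre of the orange grip that stands on the middle of the child-lock slide and moves with it: 26 mm (doser x) by 14 mm (doser y), 17 mm high, upright, its top 8 mm above this point; the slide's plate, 57 mm by 38 mm (y), lies 8 mm below this point
- start_button (a joint): round green start button, diameter 30 mm, travel straight down, m: 0 is out, 0.006 fully down (about 5 N); springs back
- button_top (a point): centre of the button's top face, 82 mm above the counter when out (beneath the slide when that is shut); 50 mm from the lock tab when the lock is fully aside
- mat: thin grey-green silicone mat fixed on the counter, 120 mm (x) by 370 mm (y), 2 mm thick, on which the loose tablets lie; origin at the centre of its underside
- lid (a joint): grey swing lid of the tube, rad: a flat disc 70 mm in diameter that turns level about an upright post beside the tube; 0: shut, over the mouth; it swings forward (clockwise from above) to 2.9 at its stop, by then on the far side of the post from the tube; stays where it is left, about 0.7 N at the knob moves it. Plate 145 to 149 mm above the counter
- lid_knob (a point): centre (half-way up) of the black round knob on the middle of the lid, which moves with it: 22 mm in diameter, 20 mm high, its top 169 mm above the counter
- lid_pivot (a point): point on the upright axis about which the lid turns, 45 mm from the knob and, on the doser's +y side, 45 mm from the tube's axis, at the knob's height; the post ends in a hub 20 mm wide, 155 mm above the counter
- tablet_1_mid (a point): round two-layer cleaning tablet (white below, light blue above, score line across its face), diameter 50 mm, 16 mm thick, about 50 g, lying on the mat at the start; this point is its centre, half-way up; z is its axis (either face may be up)
- tablet_2_mid (a point): tablet like tablet_1, same point
- tablet_3_mid (a point): tablet like tablet_1, same point
- tablet_4_mid (a point): tablet like tablet_1, same point
- tablet_5_mid (a point): tablet like tablet_1, same point
- remnant_1_top (a point): left over from the last filling, in the tube on its floor: one tablet, 16 mm high; 50 mm in diameter; this point is the centre of its top. Only one of the two remnants is there. It stays in the tube
- remnant_2_top (a point): left over from the last filling, in the tube on its floor: two tablets caked together, 32 mm high; 50 mm in diameter; this point is the centre of its top. Only one of the two remnants is there. It stays in the tube
- flux_tin: bystander: round green and white tin, 62 mm wide, 34 mm high, origin under its centre
- tape_spool: bystander: yellow spool of thread-seal tape, 53 mm wide, 16 mm high, lying flat, origin under its centre
- work_valve: bystander: brass ball valve with a red lever, 44 by 133 by 70 mm, behind the doser, origin under its centre
- pipe_top (a point): upper end of a fixed grey pipe, 27 mm thick, that leans over the front edge of the counter to the left of the work: from this point it runs down towards the robot, through a point 166 mm nearer (x), 33 mm farther left (y) and 379 mm lower, where it passes the counter's height. Keep arm and wrist clear of it
- shelf_edge (a point): point on the lower front edge of the fixed shelf above the back of the counter; the edge runs along y, and the shelf lies beyond it in x. Keep arm and wrist clear of it
Mind the look-alikes: they are no part of the job. Leave any purple look-alike of the part that bears tablet_4_mid alone. Leave any brown look-alike of the part that bears tablet_5_mid alone.

How it is judged:
On the way, in this order (a step that is already met when the one before it is completed fails the run):
1. the stack of tablets in the tube is level with the fill line, its top tablet let go, the child lock still shut (((horizontal distance between tablet_1_mid and fill_line below 0.006 m and z of tablet_1_mid in the frame of fill_line between -0.012 and -0.004 m and angle between the z axis of tablet_1_mid and the z axis of tube_floor, either way round below 0.12 rad and linear speed of tablet_1 below 0.02 m/s and contact force between the fingers and tablet_1 below 0.2 N) or (horizontal distance between tablet_2_mid and fill_line below 0.006 m and z of tablet_2_mid in the frame of fill_line between -0.012 and -0.004 m and angle between the z axis of tablet_2_mid and the z axis of tube_floor, either way round below 0.12 rad and linear speed of tablet_2 below 0.02 m/s and contact force between the fingers and tablet_2 below 0.2 N) or (horizontal distance between tablet_3_mid and fill_line below 0.006 m and z of tablet_3_mid in the frame of fill_line between -0.012 and -0.004 m and angle between the z axis of tablet_3_mid and the z axis of tube_floor, either way round below 0.12 rad and linear speed of tablet_3 below 0.02 m/s and contact force between the fingers and tablet_3 below 0.2 N) or (horizontal distance between tablet_4_mid and fill_line below 0.006 m and z of tablet_4_mid in the frame of fill_line between -0.012 and -0.004 m and angle between the z axis of tablet_4_mid and the z axis of tube_floor, either way round below 0.12 rad and linear speed of tablet_4 below 0.02 m/s and contact force between the fingers and tablet_4 below 0.2 N) or (horizontal distance between tablet_5_mid and fill_line below 0.006 m and z of tablet_5_mid in the frame of fill_line between -0.012 and -0.004 m and angle between the z axis of tablet_5_mid and the z axis of tube_floor, either way round below 0.12 rad and linear speed of tablet_5 below 0.02 m/s and contact force between the fingers and tablet_5 below 0.2 N)) and not ((horizontal distance between tablet_1_mid and fill_line below 0.04 m and z of tablet_1_mid in the frame of fill_line above -0.004 m) or (horizontal distance between tablet_2_mid and fill_line below 0.04 m and z of tablet_2_mid in the frame of fill_line above -0.004 m) or (horizontal distance between tablet_3_mid and fill_line below 0.04 m and z of tablet_3_mid in the frame of fill_line above -0.004 m) or (horizontal distance between tablet_4_mid and fill_line below 0.04 m and z of tablet_4_mid in the frame of fill_line above -0.004 m) or (horizontal distance between tablet_5_mid and fill_line below 0.04 m and z of tablet_5_mid in the frame of fill_line above -0.004 m)) and value of joint child_lock below 0.012 m), for 0.5 s.
2. the lid is swung shut over the tube, the child lock still shut (value of joint lid below 0.12 rad and value of joint child_lock below 0.012 m), for 0.2 s.
3. the child lock is slid aside (value of joint child_lock above 0.042 m and value of joint lid below 0.12 rad), for 0.1 s.
4. the start button is pressed down (value of joint start_button above 0.0045 m), for 0.1 s.
5. the child lock is back over the button, which has sprung back (value of joint child_lock below 0.005 m and value of joint start_button below 0.0015 m), for 0.2 s.
At the end, for the whole second after the job is handed in: The top tablet lies flat in the tube, its top within 4 mm of the fill line, none higher; every other tablet lies flat in the stack or on the mat or counter, the remnant still in the tube; all at rest; lid shut to within 0.12 rad (5 mm at its knob), child lock shut to within 5 mm, button out (all of step 5 and ((horizontal distance between tablet_1_mid and fill_line below 0.006 m and z of tablet_1_mid in the frame of fill_line between -0.012 and -0.004 m and angle between the z axis of tablet_1_mid and the z axis of tube_floor, either way round below 0.12 rad and linear speed of tablet_1 below 0.02 m/s and contact force between the fingers and tablet_1 below 0.2 N) or (horizontal distance between tablet_2_mid and fill_line below 0.006 m and z of tablet_2_mid in the frame of fill_line between -0.012 and -0.004 m and angle between the z axis of tablet_2_mid and the z axis of tube_floor, either way round below 0.12 rad and linear speed of tablet_2 below 0.02 m/s and contact force between the fingers and tablet_2 below 0.2 N) or (horizontal distance between tablet_3_mid and fill_line below 0.006 m and z of tablet_3_mid in the frame of fill_line between -0.012 and -0.004 m and angle between the z axis of tablet_3_mid and the z axis of tube_floor, either way round below 0.12 rad and linear speed of tablet_3 below 0.02 m/s and contact force between the fingers and tablet_3 below 0.2 N) or (horizontal distance between tablet_4_mid and fill_line below 0.006 m and z of tablet_4_mid in the frame of fill_line between -0.012 and -0.004 m and angle between the z axis of tablet_4_mid and the z axis of tube_floor, either way round below 0.12 rad and linear speed of tablet_4 below 0.02 m/s and contact force between the fingers and tablet_4 below 0.2 N) or (horizontal distance between tablet_5_mid and fill_line below 0.006 m and z of tablet_5_mid in the frame of fill_line between -0.012 and -0.004 m and angle between the z axis of tablet_5_mid and the z axis of tube_floor, either way round below 0.12 rad and linear speed of tablet_5 below 0.02 m/s and contact force between the fingers and tablet_5 below 0.2 N)) and not ((horizontal distance between tablet_1_mid and fill_line below 0.04 m and z of tablet_1_mid in the frame of fill_line above -0.004 m) or (horizontal distance between tablet_2_mid and fill_line below 0.04 m and z of tablet_2_mid in the frame of fill_line above -0.004 m) or (horizontal distance between tablet_3_mid and fill_line below 0.04 m and z of tablet_3_mid in the frame of fill_line above -0.004 m) or (horizontal distance between tablet_4_mid and fill_line below 0.04 m and z of tablet_4_mid in the frame of fill_line above -0.004 m) or (horizontal distance between tablet_5_mid and fill_line below 0.04 m and z of tablet_5_mid in the frame of fill_line above -0.004 m)) and ((horizontal distance between tablet_1_mid and fill_line below 0.006 m and z of tablet_1_mid in the frame of tube_floor above 0.004 m and angle between the z axis of tablet_1_mid and the z axis of tube_floor, either way round below 0.12 rad) or (height (world z) of tablet_1_mid between 0 and 0.018 m and angle between the z axis of tablet_1_mid and the z axis of tube_floor, either way round below 0.12 rad)) and ((horizontal distance between tablet_2_mid and fill_line below 0.006 m and z of tablet_2_mid in the frame of tube_floor above 0.004 m and angle between the z axis of tablet_2_mid and the z axis of tube_floor, either way round below 0.12 rad) or (height (world z) of tablet_2_mid between 0 and 0.018 m and angle between the z axis of tablet_2_mid and the z axis of tube_floor, either way round below 0.12 rad)) and ((horizontal distance between tablet_3_mid and fill_line below 0.006 m and z of tablet_3_mid in the frame of tube_floor above 0.004 m and angle between the z axis of tablet_3_mid and the z axis of tube_floor, either way round below 0.12 rad) or (height (world z) of tablet_3_mid between 0 and 0.018 m and angle between the z axis of tablet_3_mid and the z axis of tube_floor, either way round below 0.12 rad)) and ((horizontal distance between tablet_4_mid and fill_line below 0.006 m and z of tablet_4_mid in the frame of tube_floor above 0.004 m and angle between the z axis of tablet_4_mid and the z axis of tube_floor, either way round below 0.12 rad) or (height (world z) of tablet_4_mid between 0 and 0.018 m and angle between the z axis of tablet_4_mid and the z axis of tube_floor, either way round below 0.12 rad)) and ((horizontal distance between tablet_5_mid and fill_line below 0.006 m and z of tablet_5_mid in the frame of tube_floor above 0.004 m and angle between the z axis of tablet_5_mid and the z axis of tube_floor, either way round below 0.12 rad) or (height (world z) of tablet_5_mid between 0 and 0.018 m and angle between the z axis of tablet_5_mid and the z axis of tube_floor, either way round below 0.12 rad)) and linear speed of each of tablet_1, tablet_2, tablet_3, tablet_4, tablet_5 below 0.02 m/s and horizontal distance between each of remnant_1_top, remnant_2_top and fill_line below 0.006 m and value of joint lid below 0.12 rad); the robot touches nothing.
It fails at once if the flux tin is pushed more than 3 cm from its place (distance of flux_tin from where it was at the start of the episode above 0.03 m).
It fails at once if the tape spool is pushed more than 3 cm from its place (distance of tape_spool from where it was at the start of the episode above 0.03 m).
It fails at once if the valve is pushed more than 3 cm from its place (distance of work_valve from where it was at the start of the episode above 0.03 m).
Of tablet_1, tablet_2, tablet_3, tablet_4, tablet_5 only 4 to 5 are there at a start; the rules pass over those that are not, and their reading is None.
Of remnant_1, remnant_2 only 1 to 1 are there at a start; the rules pass over those that are not, and their reading is None.
At some moment in a run one of tablet_1, tablet_2, tablet_3, tablet_4, tablet_5 may be knocked a few centimetres aside while the robot is not near it.
Once in a run the grip may slacken for a moment while it holds something.
It also fails if it takes over 208 s, if anything falls off the work surface, if the arm or the gripper's body presses on something with over 40 N, if the wrist force passes 120 N, or if a joint passes its speed limit or range.

## Working session

There is one attempt and no reset: what is moved stays moved. The work goes in short steps, Python scripts to look and compute and a tool call to move; the robot and the scene stay as the last step left them, time stands still between calls to the robot, and variables do not carry over. Pictures are saved under pics/ and viewed, at most 16 in all, crops included, and the job is handed in when it is done.

Besides the shell and the picture viewer there is one more tool, called after "Emit:" as name([rows], argument=value, ...), one row to a line, values as JSON. arm_command: Moves the arm, as the interface text tells. Its arguments: {"type":"object","properties":{"deltas":{"type":"array"},"force":{"type":"number"}},"required":["deltas"]}

```bash
ls; mkdir -p pics; cat > h.py <<'E'
import numpy as np,cv2,os,json
from scipy.spatial.transform import Rotation as R
from plant import sense,snapshot,camera_params,hand_in,tcp_to_grasp
def cam(n):
    c=camera_params(n); c['R']=cv2.Rodrigues(np.array(c['rvec'],float))[0]; c['t']=np.array(c['tvec'],float).ravel(); return c
def ray(c,px):
    d=np.array([(px[0]-c['cx'])/c['fx'],(px[1]-c['cy'])/c['fy']]); s=d.copy()
    for _ in range(20): s=d/(1+c['k1']*(s@s))
    return -c['R'].T@c['t'], c['R'].T@np.array([s[0],s[1],1])
def onz(c,px,z):
    o,d=ray(c,px); return o+d*(z-o[2])/d[2]
def proj(c,p):
    q=c['R']@np.array(p)+c['t']; s=q[:2]/q[2]; s=s*(1+c['k1']*(s@s)); return np.array([c['fx']*s[0]+c['cx'],c['fy']*s[1]+c['cy']])
def tri(obs):
    A=np.zeros((3,3));b=np.zeros(3)
    for c,px in obs:
        o,d=ray(c,px); d=d/np.linalg.norm(d); M=np.eye(3)-np.outer(d,d); A+=M;b+=M@o
    return np.linalg.solve(A,b)
def save(n,f):
    c=cam(n); im=snapshot(n); np.save('pics/'+f+'.npy',im); cv2.imwrite('pics/'+f+'.png',im[:,:,::-1]); json.dump({k:np.array(v).tolist() for k,v in c.items()},open('pics/'+f+'.json','w')); return c,im
def load(f):
    c=json.load(open('pics/'+f+'.json')); c={k:(np.array(v) if isinstance(v,list) else v) for k,v in c.items()}; return c,np.load('pics/'+f+'.npy')
E
python3 - <<'E'
from h import *
print(sense(),tcp_to_grasp)
for n in ('scene','top','wrist'):
    c,im=save(n,n+'0'); print(n,c['fx'],c['k1'],-c['R'].T@c['t'])
a=[cv2.imread('pics/%s0.png'%n) for n in('scene','top','wrist')]
cv2.imwrite('pics/all0.png',np.vstack(a[:2])[:, :])
E
```

```text
pics
{'t': 0.0, 'joint_pos': array([ 9.28197253e-01,  2.59387073e-01,  1.53608046e+00, -1.18351361e-05,
        1.34798539e+00, -2.02806992e-01]), 'qd': array([-0.00053594, -0.0011875 ,  0.00052636, -0.00112133, -0.00101427,
        0.00084607]), 'effort': array([-1.84258270e-04, -4.46030903e+01, -2.90571892e+01, -1.54469853e-04,
        1.18827456e-02,  6.16090261e-06]), 'tool_pos': array([0.23383045, 0.49724283, 0.23045202]), 'orientation': array([ 2.18126792e-01,  9.75919995e-01, -8.50632923e-04, -3.76303535e-04]), 'wrist_force': array([-0.01744162,  0.05546542, -0.0902326 ]), 'moment': array([-0.02337964, -0.0147252 , -0.01562301]), 'finger_force': 0.0, 'gripper_width': 0.08518663483363897} 0.0187
scene 370.35408590266724 0.001588581577989099 [-0.00171585 -0.38488546  1.0147891 ]
top 464.75213838747294 -0.10078170889271239 [0.31345607 0.01753445 1.68604733]
wrist 357.6427742515649 0.008879611526042781 [0.16078708 0.53074871 0.37230941]
```

View pics/scene0.png

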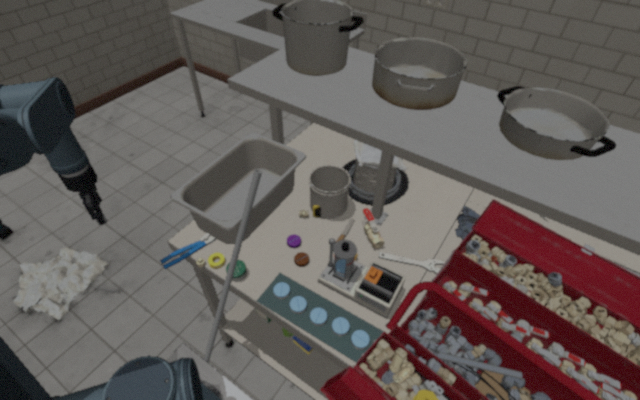

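View pics/top0.png

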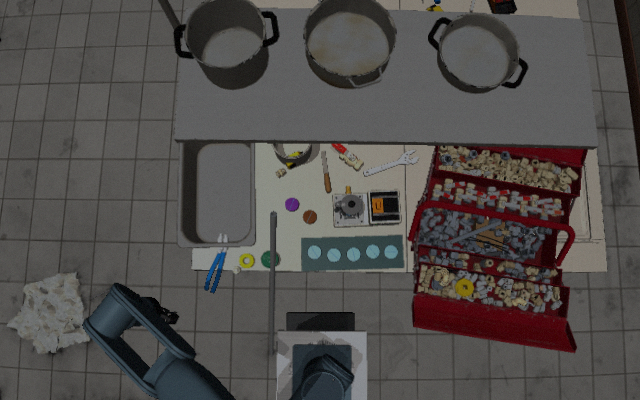

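The scene shows five blue tablets in a row on the mat (scene row ~290–340; top (315,253)…(391,252)). The doser stands behind them: lid and tube at top (350,205), orange lock at top (378,206). Look-alikes are purple at top (292,204) and brown at (309,216). The pipe is at top (273,213), running down, and the shelf's front edge is at row ~143.

```bash
cat > m.py <<'E'
from h import *
def blobs(im,lo,hi,roi,amin=8):
    h=cv2.cvtColor(im,cv2.COLOR_RGB2HSV); m=cv2.inRange(h,np.array(lo),np.array(hi)); k=np.zeros_like(m); x0,y0,x1,y1=roi;k[y0:y1,x0:x1]=255; m&=k
    n,_,s,c=cv2.connectedComponentsWithStats(m); return sorted([(round(c[i][0],1),round(c[i][1],1),int(s[i][4])) for i in range(1,n) if s[i][4]>=amin])
E
python3 - <<'E'
from m import *
ct,it=load('top0'); cs,is_=load('scene0')
for p in [(315,253),(391,252),(345,240),(378,206),(350,203),(378,199)]: print('top',p,cv2.cvtColor(it[p[1]:p[1]+1,p[0]:p[0]+1],cv2.COLOR_RGB2HSV)[0,0])
for p in [(281,289),(270,300),(375,272)]: print('sc',p,cv2.cvtColor(is_[p[1]:p[1]+1,p[0]:p[0]+1],cv2.COLOR_RGB2HSV)[0,0])
tb=blobs(it,(90,45,120),(115,255,255),(290,235,405,272),40); sb=blobs(is_,(90,45,120),(115,255,255),(255,270,390,360),40)
print(tb,sb)
if len(tb)==len(sb)==5:
    for a,b in zip(tb,sb): print(tri([(ct,a[:2]),(cs,b[:2])]).round(4),onz(ct,a[:2],.018).round(4),onz(cs,b[:2],.018).round(4))
to=blobs(it,(5,150,120),(22,255,255),(360,180,410,230),10); so=blobs(is_,(5,150,120),(22,255,255),(350,255,410,310),10); print(to,so)
print('tube approx',onz(ct,(350,205),.149))
print('pipe top',onz(ct,(273,213),.3),'pliers')
v=[cv2.resize(is_[225:325,290:420],None,fx=5,fy=5,interpolation=2)]; cv2.imwrite('pics/c1.png',v[0][:,:,::-1])
v=cv2.resize(it[175:275,280:410],None,fx=6,fy=6,interpolation=2); cv2.imwrite('pics/c2.png',v[:,:,::-1])
E
```

```text
top (315, 253) [ 98  92 147]
top (391, 252) [ 97  93 146]
top (345, 240) [90 61 67]
top (378, 206) [ 16 227 136]
top (350, 203) [60 38 20]
top (378, 199) [ 16 233 136]
sc (281, 289) [101  77 159]
sc (270, 300) [86 56 78]
sc (375, 272) [ 14 178 146]
[(np.float64(314.0), np.float64(251.8), 138), (np.float64(333.4), np.float64(254.7), 136), (np.float64(353.2), np.float64(254.1), 136), (np.float64(372.3), np.float64(251.0), 135), (np.float64(390.4), np.float64(251.4), 129)] [(np.float64(281.0), np.float64(289.0), 196), (np.float64(297.7), np.float64(303.4), 210), (np.float64(318.0), np.float64(315.2), 222), (np.float64(340.2), np.float64(325.1), 236), (np.float64(359.9), np.float64(338.4), 257)]
[0.4272 0.0304 0.018 ] [0.4279 0.0298 0.018 ] [0.4265 0.0309 0.018 ]
[ 0.4179 -0.0394  0.0167] [ 0.4183 -0.0398  0.018 ] [ 0.4169 -0.0395  0.018 ]
[ 0.4207 -0.1103  0.0181] [ 0.4211 -0.1107  0.018 ] [ 0.4203 -0.1099  0.018 ]
[ 0.4324 -0.179   0.0171] [ 0.4328 -0.1794  0.018 ] [ 0.4314 -0.1786  0.018 ]
[ 0.4315 -0.2443  0.0156] [ 0.4319 -0.2447  0.018 ] [ 0.4297 -0.244   0.018 ]
[(np.float64(377.3), np.float64(205.2), 117)] [(np.float64(373.5), np.float64(274.8), 143)]
tube approx [ 0.57698466 -0.09011024  0.149     ]
pipe top [0.52393684 0.15285887 0.3       ] pliers
```

View pics/c2.png

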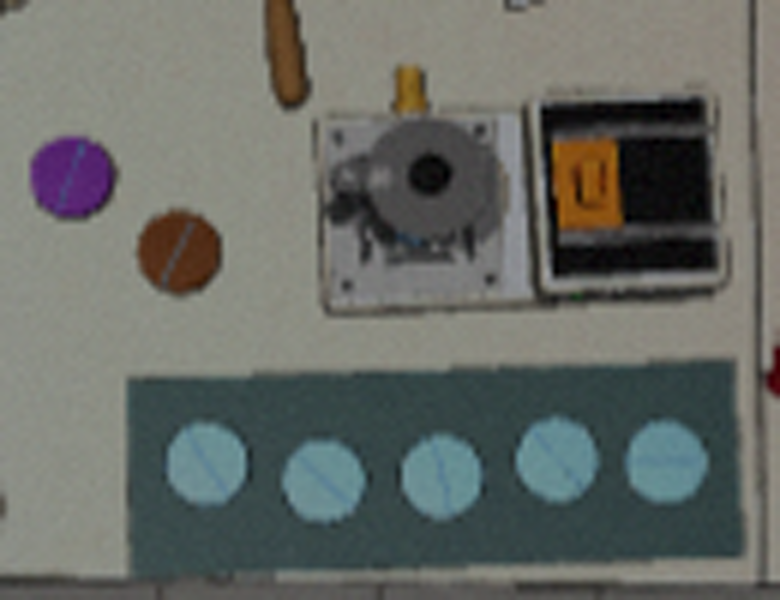

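```bash
python3 - <<'E'
from m import *
ct,it=load('top0'); cs,is_=load('scene0')
print('pipe top',tri([(ct,(273,212)),(cs,(256.5,172))]))
print('shelf corner',tri([(ct,(176,141)),(cs,(233,84))]))
print('tab',tri([(ct,(378.4,205.7)),(cs,(374,272))]))
k=tri([(ct,(351.2,203.7)),(cs,(345,244.5))]);print('knob',k, onz(ct,(351.2,203.7),.169))
c,_=load('wrist0'); s=sense(); r=R.from_quat(s['orientation']); print('cam in tool',r.inv().apply(-c['R'].T@c['t']-s['tool_pos'])); print((r.as_matrix().T@c['R'].T).round(3)); print(r.as_matrix().round(2))
E
```

```text
pipe top [0.51305651 0.14880716 0.36995395]
shelf corner [0.70648392 0.41290453 0.44724259]
tab [ 0.58277741 -0.19149713  0.10979968]
knob [ 0.57776777 -0.09266707  0.17060072] [ 0.57797459 -0.09269752  0.169     ]
cam in tool [ 0.0804222  -0.00110315 -0.14161133]
[[ 0.001 -0.95  -0.311]
 [ 1.     0.001 -0.   ]
 [ 0.    -0.311  0.95 ]]
[[-0.9   0.43 -0.  ]
 [ 0.43  0.9  -0.  ]
 [ 0.   -0.   -1.  ]]
```

View pics/c1.png

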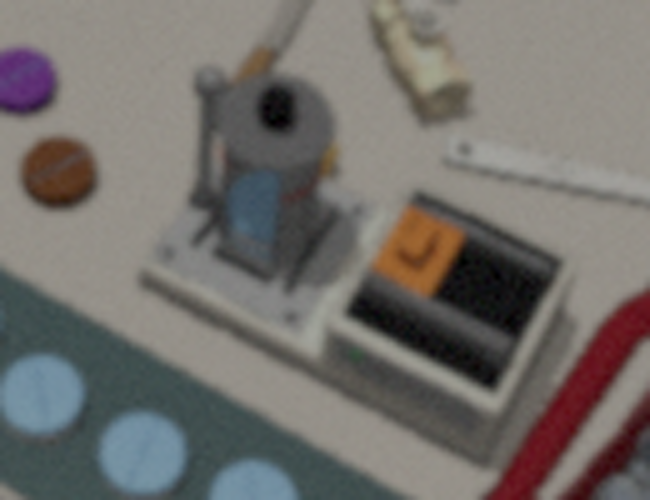

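Crop checks: the tablets read z≈0.016–0.018 (expected 0.018), the knob top 0.170 (expected 0.169) and the pipe top 0.37. In the front slot something blue is visible (the remnant); I'll look closer. First I retract and lift, then swing past the pipe at a small radius.

```bash
cat >> h.py <<'E'
def go(p,ang=None,s=None):
    "tool-frame delta to bring TCP to p; then turn so that tool x points at world angle ang (deg), tool straight down"
    s=s or sense(); r=R.from_quat(s['orientation']); d=r.inv().apply(np.array(p)-s['tool_pos'])*1000
    out='d %s n>=%.1f'%(d.round(1),np.linalg.norm(d)/50)
    if ang is not None:
        a=np.deg2rad(ang); x=np.array([np.cos(a),np.sin(a),0]); z=np.array([0,0,-1.]); T=R.from_matrix(np.column_stack([x,np.cross(z,x),z]))
        v=(r.inv()*T).as_rotvec(); out+=' rot %s n>=%.1f'%(v.round(3),np.linalg.norm(v)/.15)
    print(out)
E
python3 - <<'E'
from h import *
s=sense()
a=np.array([.17,.36,.33]);b=np.array([.36,.08,.33]);c=np.array([.44,-.09,.33]);r=R.from_quat(s['orientation']).inv()
for u,v in((s['tool_pos'],a),(a,b),(b,c)): print((r.apply(v-u)*1000).round(1))
go(c,183)
E
```

```text
[  -0.6 -151.6  -99.1]
[-2.911e+02 -1.725e+02  2.000e-01]
[-1.448e+02 -1.198e+02  1.000e-01]
d [-436.5 -443.8  -98.8] n>=12.6 rot [-0.001 -0.001 -0.492] n>=3.3
```

Emit:
arm_command([
  [0,-38,-25,0,0,0,0],
  [0,-38,-25,0,0,0,0],
  [0,-38,-25,0,0,0,0],
  [0,-38,-25,0,0,0,0],
  [-36.4,-21.6,0,0,0,0,0],
  [-36.4,-21.6,0,0,0,0,0],
  [-36.4,-21.6,0,0,0,0,0],
  [-36.4,-21.6,0,0,0,0,0],
  [-36.4,-21.6,0,0,0,0,0],
  [-36.4,-21.6,0,0,0,0,0],
  [-36.4,-21.6,0,0,0,0,0],
  [-36.4,-21.6,0,0,0,0,0],
])

```text
t: 1.35
tool_pos: [0.3598, 0.0781, 0.3313]
orientation: [0.218, 0.976, 0.0, 0.0]
wrist_force: [1.4, 0.6, 0.1]
gripper_width: 0.0852
finger_force: 0.0
```

Emit:
arm_command([
  [-36,-30,0,0,0,0,150],
  [-36,-30,0,0,0,0,150],
  [-36,-30,0,0,0,0,150],
  [-36,-30,0,0,0,0,150],
  [0,0,0,0,0,-0.123,150],
  [0,0,0,0,0,-0.123,150],
  [0,0,0,0,0,-0.123,150],
  [0,0,0,0,0,-0.123,150],
  [0,0,0,0,0,0,150],
])

```text
t: 2.25
tool_pos: [0.4384, -0.0901, 0.331]
orientation: [-0.027, 1.0, 0.0, -0.0]
wrist_force: [-0.1, 0.3, 0.5]
gripper_width: 0.0346
finger_force: 0.0
```

```bash
python3 - <<'E'
from h import *
s=sense(); print(s['t'],s['tool_pos'],s['gripper_width'],s['wrist_force']); go([.5,-.1,.28],183)
save('wrist','w1')
E
```

```text
2.25 [ 0.43837434 -0.09009493  0.33102302] 0.03464922492663837 [-0.1267284   0.33714243  0.50016544]
d [-61.  -13.2  51. ] n>=1.6 rot [ 0.    -0.001  0.001] n>=0.0
```

View pics/w1.png

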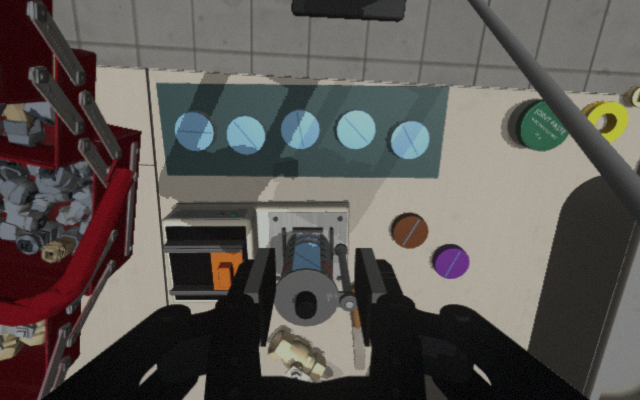

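The wrist picture shows the lid with black knob (305,303), hub (347,300), the tube's front slot with blue inside (308,253), the lock tab (228,270) and the five tablets (195..410,130).

```bash
python3 - <<'E'
from h import *
c,im=load('w1'); v=cv2.resize(im[195:335,155:365],None,fx=3.8,fy=3.8,interpolation=cv2.INTER_CUBIC); cv2.imwrite('pics/w1c.png',np.clip(v[:,:,::-1]*1.6,0,255).astype('uint8'))
ct,_=load('top0')
for n,a,b in (('knobtop',(305,301),(351.2,203.7)),('tab',(228,264),(378.4,205.7))): print(n,tri([(c,a),(ct,b)]).round(4))
print(onz(c,(305,301),.169))
E
```

```text
knobtop [ 0.5812 -0.0937  0.1503]
tab [ 0.5906 -0.1955  0.0638]
[ 0.56812816 -0.09338085  0.169     ]
```

View pics/w1c.png

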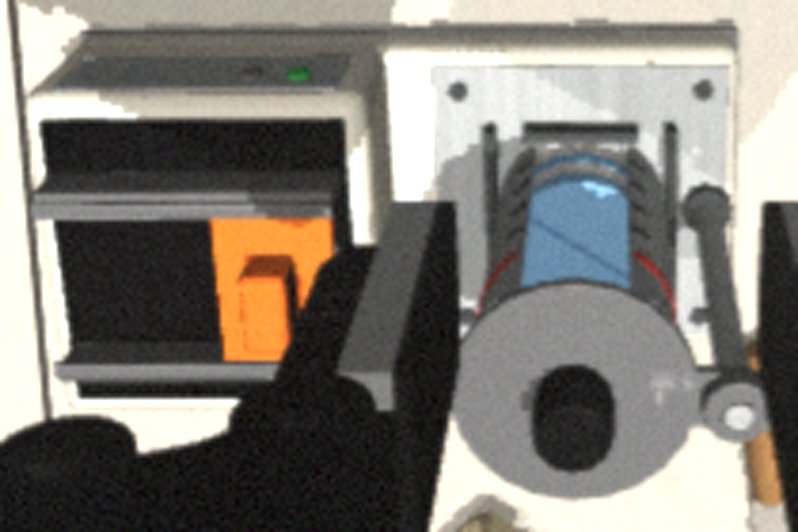

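```bash
python3 - <<'E'
from h import *
c,im=load('w1'); ct,_=load('top0')
f=lambda x,y:(155+(x+.5)/3.8-.5,195+(y+.5)/3.8-.5)
K=tri([(c,f(573,434)),(ct,(351.2,203.7))]); print('knob',K.round(4),onz(c,f(573,434),.169).round(4))
H=onz(c,f(738,410),.155); print('hub',H.round(4))
T=tri([(c,f(265,318)),(ct,(378.4,205.7))]); print('tab',T.round(4),onz(c,f(265,318),.106).round(4))
k=onz(c,f(573,434),.169); d=H-k; print('yaw',np.arctan2(-d[0],d[1]),np.hypot(*d[:2]))
t=onz(c,f(265,318),.106); d=k-t; print('yaw2',np.arctan2(-d[0],d[1]),np.hypot(*d[:2]))
L=[onz(c,f(*p),.03) for p in((458,90),(703,90))]; d=L[1]-L[0]; print('yaw3',np.arctan2(-d[0],d[1]),d, 'deck ctr y',((L[0]+L[1])/2).round(4))
for h in (.046,.062,.030):
    for dx in(-25,0): p=proj(c,[k[0]+dx/1000,k[1]+.001,h]); print(h,dx,((p[0]-155)*3.8,(p[1]-195)*3.8))
for dx in (-30,):
  for h in(.03,.046,.062,.078,.094,.11,.143): p=proj(c,[k[0]+dx/1000,k[1],h]); print('wall front',h,(p[1]-195)*3.8)
E
```

```text
knob [ 0.5782 -0.0927  0.1677] [ 0.5772 -0.0925  0.169 ]
hub [ 0.5772 -0.0479  0.155 ]
tab [ 0.5827 -0.189   0.1106] [ 0.5859 -0.1884  0.106 ]
yaw -0.0006805149317879755 0.04469492917962448
yaw2 0.09091634715015545 0.09622132267421508
yaw3 0.05356162887356962 [-4.59536251e-03  8.57137338e-02  5.55111512e-17] deck ctr y [ 0.5362 -0.0952  0.03  ]
0.046 -25 (np.float64(586.6420699750254), np.float64(149.9874817418743))
0.046 0 (np.float64(583.1223664649228), np.float64(215.6019241183995))
0.062 -25 (np.float64(585.968061931176), np.float64(170.10838499336234))
0.062 0 (np.float64(582.3424605480895), np.float64(237.56722586043952))
0.03 -25 (np.float64(587.2733645400398), np.float64(131.14007571044635))
0.03 0 (np.float64(583.853588086622), np.float64(195.0058511521944))
wall front 0.03 117.9815172817365
wall front 0.046 136.46059262847788
wall front 0.062 156.19244716218034
wall front 0.078 177.30919397665522
wall front 0.094 199.96223729761567
wall front 0.11 224.32593468355162
wall front 0.143 280.8796189400065
```

```bash
python3 - <<'E'
from h import *
go([.5778,-.0925,.2],183.1); go([.5778,-.0925,.155],183.1)
E
```

```text
d [-139.1   -9.3  131.1] n>=3.8 rot [ 0.    -0.    -0.005] n>=0.0
d [-139.2   -9.4  176.1] n>=4.5 rot [ 0.    -0.    -0.005] n>=0.0
```

Emit:
arm_command([
  [-35,-2.4,32,0,0,0,150],
  [-35,-2.4,32,0,0,0,150],
  [-35,-2.3,32,0,0,0,150],
  [-34,-2.3,32,0,0,0,150],
  [0,0,0,0,0,0,150],
], force=20)

```text
t: 2.8
tool_pos: [0.5781, -0.0913, 0.1958]
orientation: [-0.025, 1.0, 0.002, -0.005]
wrist_force: [-1.4, 0.6, -0.4]
gripper_width: 0.0352
finger_force: 0.0
```

```bash
python3 - <<'E'
from h import *
s=sense(); go([.5778,-.0925,.155],183.1); c,im=save('wrist','w2'); cv2.imwrite('pics/w2.png',np.clip(cv2.resize(im[200:400,200:440],None,fx=3,fy=3)[:,:,::-1]*1.5,0,255).astype('uint8'))
E
```

```text
d [-0.  -1.3 40.8] n>=0.8 rot [ 0.005 -0.01  -0.005] n>=0.1
```

View pics/w2.png

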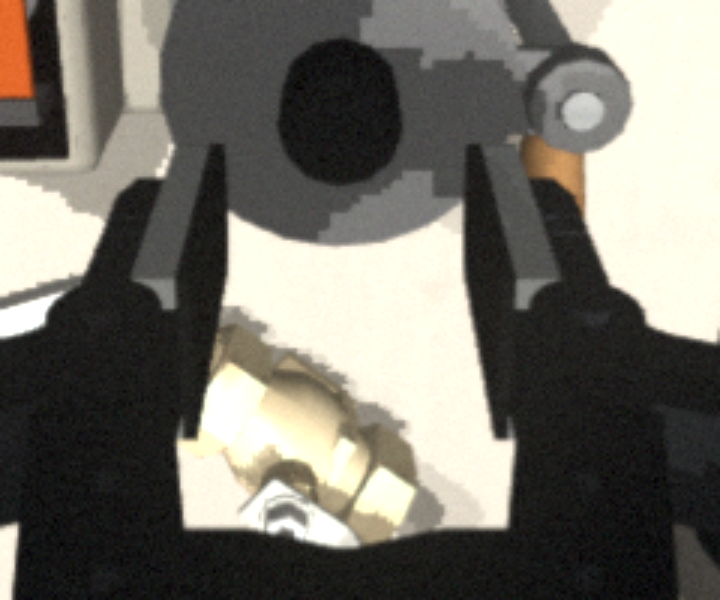

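The knob (crop (340,120)) sits between the fingers, with the hub at (580,92). I check both positions.

```bash
python3 - <<'E'
from h import *
c,im=load('w2'); f=lambda x,y:(200+(x+.5)/3-.5,200+(y+.5)/3-.5)
k=onz(c,f(340,128),.169);h=onz(c,f(578,92),.155);print(k,h,h-k)
go([k[0],k[1],.155],183.1)
E
```

```text
[ 0.57833773 -0.09277844  0.169     ] [ 0.57549608 -0.04880267  0.155     ] [-0.00284166  0.04397578 -0.014     ]
d [-1.3 -1.5 43.8] n>=0.9 rot [ 0.003 -0.008 -0.004] n>=0.1
```

Emit:
arm_command([
  [-1.3,-1.5,22,0.003,-0.008,-0.004,150],
  [0,0,22,0,0,0,150],
  [0,0,0,0,0,0,255],
  [0,0,0,0,0,0,255],
  [0,0,0,0,0,0,255],
  [0,0,0,0,0,0,255],
  [0,0,0,0,0,0,255],
], force=20)

```text
t: 3.55
tool_pos: [0.5776, -0.0923, 0.1586]
orientation: [-0.028, 1.0, -0.0, 0.002]
wrist_force: [-2.1, 5.4, -12.9]
gripper_width: 0.0204
finger_force: 20.6
```

Emit:
arm_command([
  [0,0,0,0,0,0,255],
  [0,0,0,0,0,0,255],
])

```text
t: 3.75
tool_pos: [0.5776, -0.0923, 0.1586]
orientation: [-0.028, 1.0, -0.0, 0.002]
wrist_force: [-1.7, 4.9, -13.9]
gripper_width: 0.0205
finger_force: 20.6
```

Emit:
arm_command([
  [11.1,1.4,2,0,0,0,255],
  [10.4,4.1,0,0,0,0,255],
  [9.1,6.6,0,0,0,0,255],
  [7.2,8.6,0,0,0,0,255],
])

```text
t: 4.15
tool_pos: [0.5391, -0.0808, 0.1585]
orientation: [-0.028, 1.0, -0.007, 0.003]
wrist_force: [-10.9, -21.7, -2.8]
gripper_width: 0.0203
finger_force: 20.1
```

Emit:
arm_command([
  [0,0,0,0,0,0,255],
  [0,0,0,0,0,0,255],
])

```text
t: 4.35
tool_pos: [0.5374, -0.0798, 0.1584]
orientation: [-0.028, 1.0, -0.006, 0.001]
wrist_force: [-10.7, -14.8, -1.5]
gripper_width: 0.0205
finger_force: 20.2
```

```bash
python3 - <<'E'
from h import *
s=sense();print(s['wrist_force'],s['moment']); c,im=save('wrist','w3'); cv2.imwrite('pics/w3.png',np.clip(im[:,:,::-1]*1.5,0,255).astype('uint8'))
E
```

```text
[-10.7256735  -14.77589694  -1.46813124] [-2.40403872  2.01597835 -0.29796083]
```

View pics/w3.png

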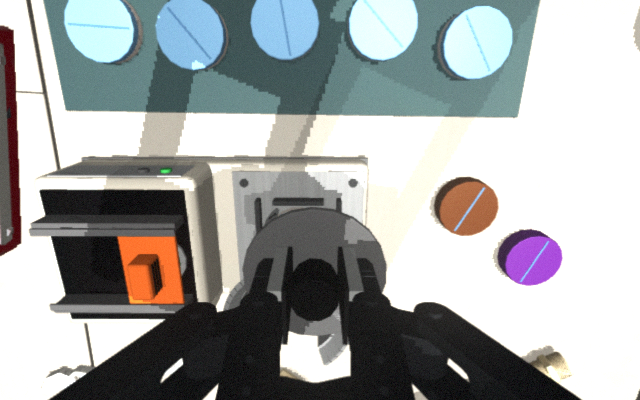

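The lid is turning, but the tight grip resists the turn of the knob. I'll loosen to a 28 mm cage and push the knob round instead.

Emit:
arm_command([
  [0,0,0,0,0,0,171],
  [0,0,0,0,0,0,171],
  [0,0,0,0,0,0,171],
  [0,0,0,0,0,0,171],
  [4.8,10.1,0,0,0,0,171],
])

```text
t: 4.9
tool_pos: [0.5357, -0.067, 0.1576]
orientation: [-0.028, 1.0, -0.003, 0.005]
wrist_force: [-2.8, -4.7, 1.9]
gripper_width: 0.028
finger_force: 2.2
```

Emit:
arm_command([
  [2.2,11,0,0,0,0,171],
  [-0.6,11.2,0,0,0,0,171],
  [-3.4,10.7,0,0,0,0,171],
  [-5.9,9.5,0,0,0,0,171],
  [-8.1,7.8,0,0,0,0,171],
  [-7.7,4.6,0,0,0,0,171],
  [0,0,0,0,0,0,171],
])

```text
t: 5.6
tool_pos: [0.5571, -0.0083, 0.1569]
orientation: [-0.029, 1.0, -0.001, 0.005]
wrist_force: [-0.2, -0.3, 1.1]
gripper_width: 0.0282
finger_force: 0.0
```

Emit:
arm_command([
  [0,0,0,0,0,0,120],
  [0,0,-40,0,0,0,120],
  [0,0,-50,0,0,0,120],
  [30,-25,-30,0,0,0,120],
  [40,-25,-10,0,0,0,120],
  [40,0,0,0,0,0,120],
  [0,0,0,0,0,0,120],
])

```text
t: 6.3
tool_pos: [0.4434, -0.0653, 0.2865]
orientation: [-0.027, 1.0, -0.001, 0.003]
wrist_force: [0.2, -0.2, 0.6]
gripper_width: 0.0453
finger_force: 0.0
```

```bash
python3 - <<'E'
from h import *
s=sense();print(s['t'],s['tool_pos'],s['wrist_force']); c,im=save('wrist','w4'); print(proj(c,[.5783,-.0928,.143]));cv2.imwrite('pics/w4.png',np.clip(cv2.resize(im[120:320,170:430],None,fx=3,fy=3,interpolation=cv2.INTER_CUBIC)[:,:,::-1]*1.4,0,255).astype('uint8'))
E
```

```text
6.3 [ 0.44339766 -0.0652741   0.28653343] [ 0.18170652 -0.15375479  0.61331525]
[279.02702568 314.54588803]
```

View pics/w4.png

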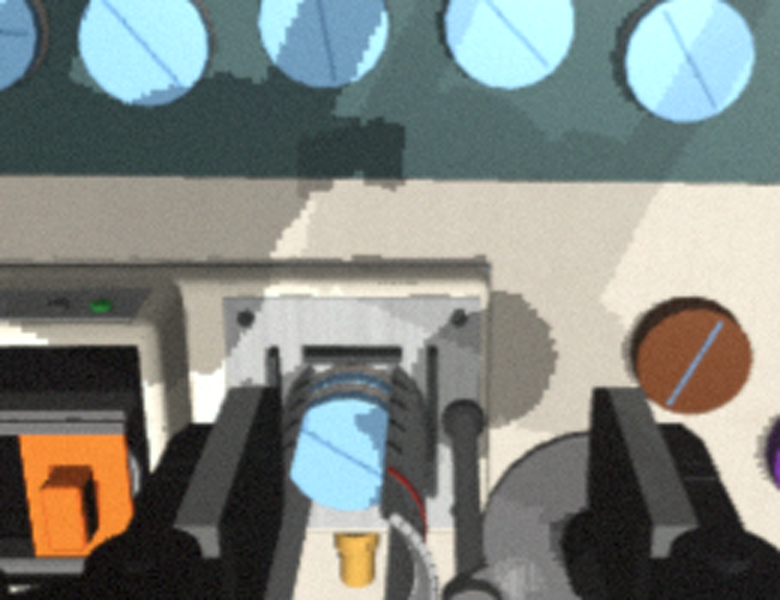

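```bash
python3 - <<'E'
from h import *
c,im=load('w4')
for h in (.046,.062,.078):
    print(h,[((proj(c,[.578+dx,-.0928,h])-[170,120])*3).round(0).tolist() for dx in(-.025,0,.025)])
for (x,y) in ((340,398),(340,453),(340,508)): print([onz(c,(170+x/3,120+y/3),h).round(4)[0] for h in(.046,.062)])
E
```

```text
0.046 [[353.0, 373.0], [351.0, 429.0], [349.0, 483.0]]
0.062 [[349.0, 392.0], [348.0, 450.0], [346.0, 506.0]]
0.078 [[346.0, 412.0], [344.0, 472.0], [342.0, 529.0]]
[np.float64(0.5644), np.float64(0.5559)]
[np.float64(0.5892), np.float64(0.5797)]
[np.float64(0.6149), np.float64(0.6043)]
```

Remnant top measures at z≈0.062: two caked tablets, so three more are needed. I turn the hand so the fingers close front to back, then look at the tablets.

Emit:
arm_command([
  [0,0,0,0,0,0.143,0],
  [0,0,0,0,0,0.143,0],
  [0,0,0,0,0,0.143,0],
  [0,0,0,0,0,0.143,0],
  [0,0,0,0,0,0.143,0],
  [0,0,0,0,0,0.143,0],
  [0,0,0,0,0,0.143,0],
  [0,0,0,0,0,0.143,0],
  [0,0,0,0,0,0.143,0],
  [0,0,0,0,0,0.143,0],
  [0,0,0,0,0,0.141,0],
  [0,0,0,0,0,0,0],
])

```text
t: 7.55
tool_pos: [0.4484, -0.065, 0.286]
orientation: [0.687, 0.726, 0.002, 0.004]
wrist_force: [0.0, -0.6, -0.4]
gripper_width: 0.0857
finger_force: 0.0
```

```bash
cat >> m.py <<'E'
def tabs(c,im,z=.018,amin=600):
    h=cv2.cvtColor(im,cv2.COLOR_RGB2HSV); m=cv2.inRange(h,np.array((92,45,85)),np.array((115,255,255))); m=cv2.morphologyEx(m,cv2.MORPH_CLOSE,np.ones((5,5))); out=[]
    for k in cv2.findContours(m,cv2.RETR_EXTERNAL,cv2.CHAIN_APPROX_NONE)[0]:
        if cv2.contourArea(k)<amin: continue
        p=np.array([onz(c,q,z)[:2] for q in k[:,0,:].astype(float)]); (x,y),r=cv2.minEnclosingCircle((p*1000).astype(np.float32)); out.append((round(x,1),round(y,1),round(r,1),round(float(np.sqrt(cv2.contourArea((p*1000).astype(np.float32))/np.pi)),1)))
    return sorted(out,key=lambda a:-a[1])
E
python3 - <<'E'
from m import *
s=sense(); go([.421,-.110,.12],93.1); c,im=save('wrist','w5'); print(tabs(c,im)); c4,i4=load('w1'); print(tabs(c4,i4,amin=300))
E
```

```text
d [-42.9 -31.2 165.8] n>=3.5 rot [0.008 0.003 0.001] n>=0.1
[(424.2, -67.4, 138.1, 77.6), (593.6, -104.7, 31.4, 20.9), (430.0, -234.1, 56.6, 34.5)]
[(419.7, -28.6, 106.5, 67.9), (597.2, -94.4, 30.0, 21.5), (406.4, -169.7, 52.4, 36.9), (430.6, -244.2, 25.6, 24.6)]
```

```bash
sed -i 's/np.array((92,45,85))/np.array((94,70,75))/; s/MORPH_CLOSE,np.ones((5,5))/MORPH_OPEN,np.ones((3,3))/' m.py
python3 - <<'E'
from m import *
for f in('w1','w4','w5'): c,im=load(f); print(f,tabs(c,im,amin=300))
c,im=load('w5'); h=cv2.cvtColor(im,cv2.COLOR_RGB2HSV)
for p in((.43,.03),(.418,-.039),(.421,-.11),(.432,-.179),(.421,-.075)):
    q=proj(c,[*p,.018]).astype(int); print(p,q,h[q[1],q[0]] if 0<=q[1]<400 and 0<=q[0]<640 else 0)
E
```

```text
w1 [(426.7, 29.7, 25.2, 19.9), (601.1, -94.5, 27.0, 21.2), (421.1, -110.1, 25.4, 22.6), (431.7, -179.2, 25.5, 23.9), (430.4, -243.9, 25.6, 24.7)]
w4 [(426.7, 29.7, 25.1, 18.1), (417.8, -40.8, 25.0, 12.4), (604.5, -96.1, 28.8, 24.3), (421.0, -110.4, 25.3, 23.9), (431.7, -179.0, 25.5, 24.7), (430.4, -244.1, 25.9, 24.7)]
w5 [(441.3, 31.7, 14.1, 10.4), (417.9, -42.0, 25.0, 15.6), (596.2, -106.1, 28.4, 19.9), (421.6, -109.8, 25.6, 24.5), (432.7, -178.0, 26.0, 25.0), (431.0, -243.5, 25.9, 25.0)]
(0.43, 0.03) [301  59] [101  87 185]
(0.418, -0.039) [288 124] [ 99  85 193]
(0.421, -0.11) [288 184] [103 103 138]
(0.432, -0.179) [295 237] [100  92 191]
(0.421, -0.075) [289 155] [86 52 99]
```

Emit:
arm_command([
  [-10.7,-6.8,41,0.008,0.003,0,0],
  [-10.7,-6.8,41,0,0,0,0],
  [-10.7,-6.8,41,0,0,0,0],
  [-10.7,-6.8,41,0,0,0,0],
  [0,0,40,0,0,0,0],
  [0,0,0,0,0,0,0],
  [0,0,0,0,0,0,0],
], force=40)

```text
t: 8.3
tool_pos: [0.4233, -0.1094, 0.0824]
orientation: [0.686, 0.727, -0.0, -0.001]
wrist_force: [-0.8, 0.7, 0.2]
gripper_width: 0.085
finger_force: 0.0
```

```bash
python3 - <<'E'
from m import *
c,im=save('wrist','w6'); print(tabs(c,im,amin=1500)); go([.4213,-.110,.003],93.1); print(sense()['tool_pos'])
E
```

```text
[(418.0, -39.7, 25.0, 18.5), (421.4, -109.2, 25.4, 24.6), (612.6, -117.0, 30.0, 20.7), (432.0, -177.8, 25.3, 24.6)]
d [ 0.1 -3.2 80.5] n>=1.6 rot [0.002 0.001 0.004] n>=0.0
[ 0.42433972 -0.10988253  0.0834567 ]
```

Emit:
arm_command([
  [0.3,-2.6,40,0,0,0.003,0],
  [0,0,40,0,0,0,0],
  [0,0,0,0,0,0,0],
  [0,0,0,0,0,0,200],
  [0,0,0,0,0,0,200],
  [0,0,0,0,0,0,200],
  [0,0,0,0,0,0,200],
])

```text
t: 9.05
tool_pos: [0.4225, -0.1103, 0.0049]
orientation: [0.688, 0.726, 0.001, 0.003]
wrist_force: [-0.4, 0.4, 9.8]
gripper_width: 0.048
finger_force: 39.4
```

```bash
python3 - <<'E'
from m import *
go([.421,-.110,.195],93.1); s=sense(); r=R.from_quat(s['orientation']).inv(); print(r.apply(np.array([.5783,-.0928,.195])-[.4215,-.1103,.195])*1000)
E
```

```text
d [  -0.2   -0.6 -190.1] n>=3.8 rot [ 0.005  0.003 -0.001] n>=0.0
[  9.11065237 157.50868532   0.7071497 ]
```

Emit:
arm_command([
  [0,0,-35,0,0,0,200],
  [0,0,-45,0,0,0,200],
  [0,0,-45,0,0,0,200],
  [0,0,-45,0,0,0,200],
  [0,0,-20,0,0,0,200],
  [0,0,0,0,0,0,200],
])

```text
t: 9.65
tool_pos: [0.4228, -0.1105, 0.1974]
orientation: [0.688, 0.726, 0.001, 0.005]
wrist_force: [0.2, 0.1, -1.2]
gripper_width: 0.0481
finger_force: 42.1
```

Emit:
arm_command([
  [2.3,39,0,0,0,0,200],
  [2.3,39,0,0,0,0,200],
  [2.3,39,0,0,0,0,200],
  [2.3,39,0,0,0,0,200],
  [0,0,0,0,0,0,200],
  [0,0,0,0,0,0,200],
])

```text
t: 10.25
tool_pos: [0.5751, -0.0913, 0.1911]
orientation: [0.688, 0.726, -0.001, -0.001]
wrist_force: [-0.6, -0.1, -0.5]
gripper_width: 0.0481
finger_force: 42.2
```

```bash
python3 - <<'E'
from m import *
s=sense();print(s['tool_pos']);go([.5783,-.0928,.125],93.1); c,im=save('wrist','w7'); print(proj(c,[.5783,-.0928,.143]),tabs(c,im,s['tool_pos'][2]+.014,800)); cv2.imwrite('pics/w7.png',np.clip(cv2.resize(im[180:400,170:430],None,fx=3,fy=2.7,interpolation=cv2.INTER_CUBIC)[:,:,::-1]*1.4,0,255).astype('uint8'))
E
```

```text
[ 0.57511871 -0.09133935  0.19105847]
d [-1.7  3.3 66. ] n>=1.3 rot [-0.002 -0.001 -0.   ] n>=0.0
[321.99417682 225.23718315] [(512.5, 4.5, 10.2, 8.3), (508.4, -23.4, 10.4, 10.1), (575.5, -51.4, 11.3, 8.8), (514.5, -80.0, 10.3, 9.9), (574.1, -88.5, 25.3, 24.2), (513.8, -105.1, 10.3, 8.6)]
```

View pics/w7.png

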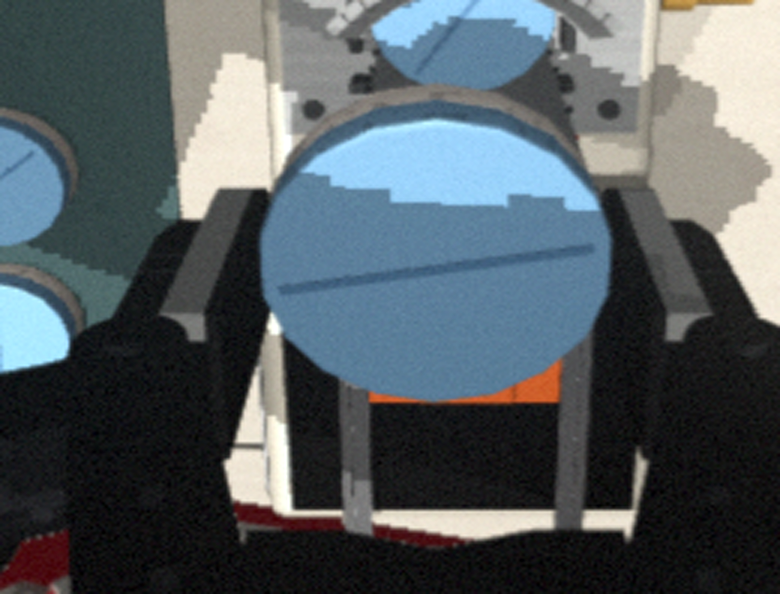

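The tablet is held flat (crop (436,265)), and the remnant is visible below it in the tube at (463,30). I'll measure the tube from this saved frame and a tighter crop.

```bash
python3 - <<'E'
from m import *
c,im=load('w7'); print(onz(c,(324.3,191),.062))
for f,z in(('w1',.062),('w4',.062),('w5',.062),('w6',.062),('w7',.062)):
    cc,i=load(f); print(f,[t for t in tabs(cc,i,z,300) if 550<t[0]<610])
cv2.imwrite('pics/w7b.png',np.clip(cv2.resize(im[130:260,220:420],None,fx=4,fy=4,interpolation=cv2.INTER_CUBIC)[:,:,::-1]*1.5,0,255).astype('uint8'))
E
```

```text
[ 0.58176512 -0.09761846  0.062     ]
w1 [(577.6, -94.5, 24.4, 19.2)]
w4 [(578.4, -93.3, 25.7, 21.7)]
w5 [(579.6, -93.2, 25.3, 17.8)]
w6 [(571.1, -98.5, 23.6, 16.3)]
w7 [(581.3, -95.2, 24.0, 18.6), (578.4, -173.8, 53.7, 51.3)]
```

View pics/w7b.png

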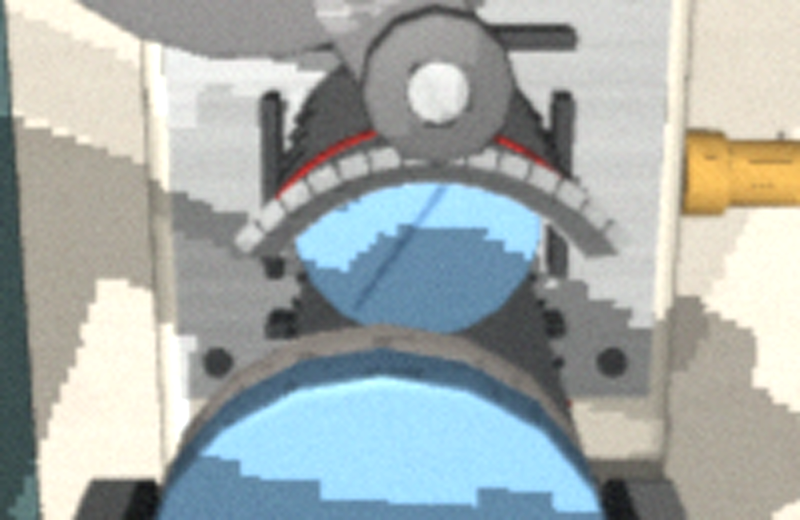

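```bash
python3 - <<'E'
from m import *
c,im=load('w7'); f=lambda x,y:(220+(x+.5)/4-.5,130+(y+.5)/4-.5)
A=onz(c,f(238,243),.143);B=onz(c,f(615,247),.143);print(A,B,(A+B)/2, onz(c,f(437,90),.155), onz(c,f(437,152),.143))
s=load('w7'); print(tabs(c,im,.191+.014,800)[4])
E
```

```text
[ 0.55319667 -0.07316466  0.143     ] [ 0.60560626 -0.07083181  0.143     ] [ 0.57940146 -0.07199824  0.143     ] [ 0.57881986 -0.04773209  0.155     ] [ 0.57997112 -0.05865476  0.143     ]
(574.1, -88.6, 25.3, 24.2)
```

Emit:
arm_command([
  [-2,2.5,15,0,0,0,200],
  [-2,2.5,19,0,0,0,200],
  [0,0,0,0,0,0,200],
  [0,0,0,0,0,0,200],
])

```text
t: 10.7
tool_pos: [0.5797, -0.0957, 0.1585]
orientation: [0.688, 0.725, -0.0, -0.0]
wrist_force: [0.3, 0.4, -0.2]
gripper_width: 0.0478
finger_force: 42.2
```

```bash
python3 - <<'E'
from m import *
s=sense();print(s['tool_pos']);c,im=save('wrist','w8'); print([t for t in tabs(c,im,s['tool_pos'][2]+.0135,800) if abs(t[2]-25)<2]); cv2.imwrite('pics/w8.png',np.clip(cv2.resize(im[140:270,220:420],None,fx=4,fy=4,interpolation=cv2.INTER_CUBIC)[:,:,::-1]*1.5,0,255).astype('uint8'))
E
```

```text
[ 0.57971198 -0.09566057  0.15847965]
[(578.7, -93.3, 25.6, 24.3)]
```

View pics/w8.png

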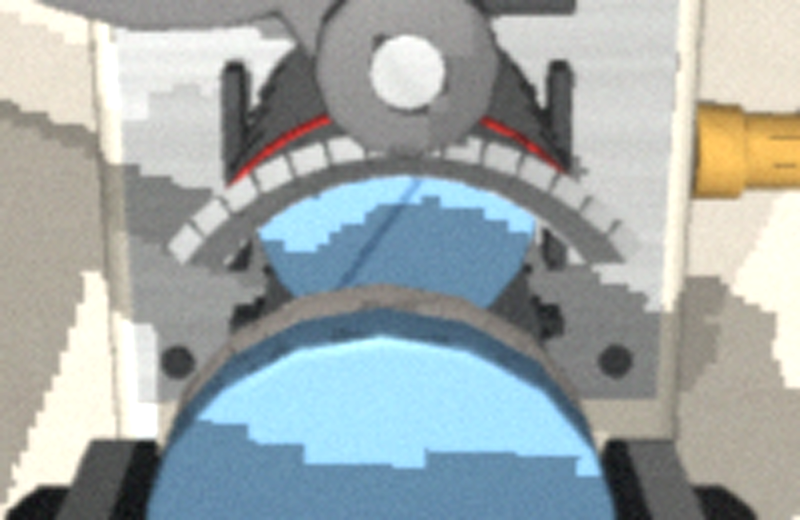

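```bash
python3 - <<'E'
from m import *
c,im=load('w8'); f=lambda x,y:(220+(x+.5)/4-.5,140+(y+.5)/4-.5)
A=onz(c,f(170,250),.143);B=onz(c,f(627,252),.143);print((A+B)/2+[.0011,-.0215,0],np.linalg.norm(A-B), onz(c,f(407,72),.155)+[.0024,-.045,0], onz(c,f(405,140),.143)+[.002,-.036,0])
E
```

```text
[ 0.58068672 -0.09334667  0.143     ] 0.05323348774725346 [ 0.58138276 -0.0930086   0.155     ] [ 0.58156504 -0.09446329  0.143     ]
```

Emit:
arm_command([
  [0,2,0,0,0,0,200],
  [0,0,8,0,0,0,200],
  [0,0,8,0,0,0,200],
  [0,0,7,0,0,0,200],
  [0,0,0,0,0,0,200],
])

```text
t: 11.25
tool_pos: [0.5827, -0.0949, 0.1345]
orientation: [0.688, 0.726, 0.0, -0.001]
wrist_force: [-1.5, 2.3, 3.9]
gripper_width: 0.0483
finger_force: 43.9
```

Emit:
arm_command([
  [0,0,6,0,0,0,200],
  [0,0,6,0,0,0,200],
  [0,0,0,0,0,0,200],
])

```text
t: 11.55
tool_pos: [0.5823, -0.0941, 0.1219]
orientation: [0.688, 0.726, 0.0, -0.001]
wrist_force: [0.5, 3.6, -1.2]
gripper_width: 0.048
finger_force: 48.0
```

Emit:
arm_command([
  [0,0,0,0,0,0,70],
  [0,0,0,0,0,0,70],
  [0,0,0,0,0,0,70],
  [0,0,0,0,0,0,70],
  [0,0,-30,0,0,0,70],
  [0,0,-45,0,0,0,40],
  [-10,-40,0,0,0,0,0],
  [-10,-40,0,0,0,0,0],
  [0,0,0,0,0,0,0],
])

```text
t: 12.45
tool_pos: [0.4998, -0.12, 0.1981]
orientation: [0.689, 0.725, -0.001, -0.001]
wrist_force: [-0.8, -0.5, -0.2]
gripper_width: 0.0852
finger_force: 0.0
```

```bash
python3 - <<'E'
from m import *
s=sense();print(s['tool_pos'],s['t']);c,im=save('wrist','w9'); 
for z in(.018,.062,.078,.094): print(z,tabs(c,im,z,300))
E
```

```text
[ 0.49981447 -0.12001784  0.1981486 ] 12.45
0.018 [(417.9, -39.9, 25.1, 19.2), (599.3, -106.3, 30.7, 27.0), (432.7, -178.1, 25.8, 24.7), (431.4, -242.5, 26.7, 25.0)]
0.062 [(428.5, -40.0, 21.7, 16.6), (585.1, -97.3, 26.5, 23.3), (441.2, -159.4, 22.3, 21.3), (440.2, -215.0, 23.0, 21.6)]
0.078 [(432.3, -40.1, 20.4, 15.6), (579.9, -94.1, 25.0, 22.0), (444.3, -152.6, 21.0, 20.1), (443.3, -205.0, 21.7, 20.3)]
0.094 [(436.2, -40.1, 19.2, 14.7), (574.7, -90.9, 23.5, 20.7), (447.5, -145.7, 19.7, 18.9), (446.5, -195.0, 20.4, 19.1)]
```

```bash
python3 - <<'E'
from m import *
go([.432,-.178,.075],93.1); go([.432,-.178,.0035],93.1)
E
```

```text
d [-54.2 -73.1 123.6] n>=3.1 rot [-0.     0.    -0.003] n>=0.0
d [-54.2 -73.1 195.1] n>=4.3 rot [-0.     0.    -0.003] n>=0.0
```

Emit:
arm_command([
  [-18,-24.4,0,0,0,0,0],
  [-18,-24.4,0,0,0,0,0],
  [-18,-24.4,40,0,0,0,0],
  [0,0,43,0,0,0,0],
  [0,0,40,0,0,0,0],
  [0,0,0,0,0,0,0],
  [0,0,0,0,0,0,0],
])

```text
t: 13.2
tool_pos: [0.4347, -0.1776, 0.0756]
orientation: [0.688, 0.726, -0.0, -0.0]
wrist_force: [-0.0, -0.9, 0.7]
gripper_width: 0.085
finger_force: 0.0
```

```bash
python3 - <<'E'
from m import *
c,im=save('wrist','w10'); print(tabs(c,im,amin=1500)); go([.432,-.178,.0035],93.1); print(sense()['tool_pos'])
E
```

```text
[(432.2, -178.0, 25.3, 24.7), (430.6, -241.8, 26.6, 25.3)]
d [ 0.4 -3.7 73.2] n>=1.5 rot [ 0.002  0.001 -0.001] n>=0.0
[ 0.43555889 -0.17813889  0.0766681 ]
```

Emit:
arm_command([
  [0.3,-3,36,0,0,0,0],
  [0,0,36,0,0,0,0],
  [0,0,0,0,0,0,0],
  [0,0,0,0,0,0,200],
  [0,0,0,0,0,0,200],
  [0,0,0,0,0,0,200],
  [0,0,0,0,0,0,200],
])

```text
t: 13.95
tool_pos: [0.4328, -0.1784, 0.0059]
orientation: [0.688, 0.726, 0.0, 0.002]
wrist_force: [-1.5, 0.8, 9.7]
gripper_width: 0.0481
finger_force: 39.5
```

Emit:
arm_command([
  [0,0,-35,0,0,0,200],
  [0,0,-45,0,0,0,200],
  [0,0,-45,0,0,0,200],
  [0,0,-45,0,0,0,200],
  [0,0,-18,0,0,0,200],
  [0,0,0,0,0,0,200],
  [0,0,0,0,0,0,200],
])

```text
t: 14.65
tool_pos: [0.4309, -0.1772, 0.192]
orientation: [0.688, 0.726, 0.0, 0.001]
wrist_force: [-1.1, 0.7, -1.5]
gripper_width: 0.0478
finger_force: 41.9
```

```bash
python3 - <<'E'
from m import *
go([.5823,-.0937,.16],93.1)
E
```

```text
d [ 75.4 155.6  32.1] n>=3.5 rot [ 0.001  0.001 -0.001] n>=0.0
```

Emit:
arm_command([
  [15.1,31.1,0,0,0,0,200],
  [15.1,31.1,0,0,0,0,200],
  [15.1,31.1,0,0,0,0,200],
  [15.1,31.1,0,0,0,0,200],
  [15,31.1,14,0,0,0,200],
  [0,0,18,0,0,0,200],
  [0,0,0,0,0,0,200],
  [0,0,0,0,0,0,200],
])

```text
t: 15.45
tool_pos: [0.5809, -0.0934, 0.1576]
orientation: [0.688, 0.726, -0.001, -0.002]
wrist_force: [0.4, -0.5, 1.1]
gripper_width: 0.0478
finger_force: 42.0
```

```bash
python3 - <<'E'
from m import *
s=sense();print(s['tool_pos'],s['gripper_width']);c,im=save('wrist','w11'); print([t for t in tabs(c,im,s['tool_pos'][2]+.0135,800) if abs(t[2]-25)<2]); go([.5823,-.0937,.121],93.1)
E
```

```text
[ 0.58085651 -0.09339465  0.15760385] 0.04783791785204136
[(580.2, -91.1, 25.2, 24.2)]
d [ 0.1  0.9 37.8] n>=0.8 rot [-0.002 -0.001 -0.002] n>=0.0
```

Emit:
arm_command([
  [-1.2,1.1,0,0,0,0,200],
  [0,0,8,0,0,0,200],
  [0,0,8,0,0,0,200],
  [0,0,7,0,0,0,200],
  [0,0,0,0,0,0,200],
])

```text
t: 16.0
tool_pos: [0.5831, -0.0944, 0.1358]
orientation: [0.688, 0.726, 0.0, -0.0]
wrist_force: [-0.8, 2.2, 4.2]
gripper_width: 0.0481
finger_force: 43.6
```

Emit:
arm_command([
  [0,0,7,0,0,0,200],
  [0,0,6,0,0,0,200],
  [0,0,0,0,0,0,200],
])

```text
t: 16.3
tool_pos: [0.5825, -0.0936, 0.1221]
orientation: [0.688, 0.726, 0.0, -0.001]
wrist_force: [0.1, 4.7, -0.9]
gripper_width: 0.048
finger_force: 50.3
```

Emit:
arm_command([
  [0,0,0,0,0,0,70],
  [0,0,0,0,0,0,70],
  [0,0,0,0,0,0,70],
  [0,0,0,0,0,0,70],
  [0,0,-30,0,0,0,70],
  [0,0,-45,0,0,0,40],
  [-10,-40,0,0,0,0,0],
  [-10,-40,0,0,0,0,0],
  [0,0,0,0,0,0,0],
])

```text
t: 17.2
tool_pos: [0.5003, -0.1194, 0.1983]
orientation: [0.689, 0.725, -0.001, -0.001]
wrist_force: [1.6, 0.1, 0.2]
gripper_width: 0.0851
finger_force: 0.0
```

```bash
python3 - <<'E'
from m import *
s=sense();print(s['tool_pos'],s['t']);c,im=save('wrist','w12'); 
for z in(.018,.078,.094): print(z,tabs(c,im,z,300))
go([.418,-.0405,.075],93.1)
E
```

```text
[ 0.50029783 -0.11943769  0.19827772] 17.2
0.018 [(418.1, -40.0, 25.3, 19.4), (606.6, -111.4, 33.2, 30.1), (431.6, -242.6, 26.6, 25.0)]
0.078 [(432.6, -40.0, 20.6, 15.8), (586.0, -98.2, 27.0, 24.5), (443.5, -204.9, 21.6, 20.3)]
0.094 [(436.4, -40.1, 19.3, 14.8), (580.5, -94.7, 25.4, 23.0), (446.7, -194.8, 20.3, 19.1)]
d [ 83.3 -80.6 123.7] n>=3.4 rot [-0.     0.    -0.003] n>=0.0
```

Emit:
arm_command([
  [0,-40,0,0,0,0,0],
  [28,-38,0,0,0,0,0],
  [28,0,38,0,0,0,0],
  [27,0,40,0,0,0,0],
  [0,0,45,0,0,0,0],
  [0,0,0,0,0,0,0],
  [0,0,0,0,0,0,0],
])

```text
t: 17.95
tool_pos: [0.423, -0.0404, 0.0756]
orientation: [0.688, 0.726, -0.0, -0.0]
wrist_force: [-0.4, 0.4, 0.3]
gripper_width: 0.0855
finger_force: 0.0
```

```bash
python3 - <<'E'
from m import *
c,im=save('wrist','w13'); print(tabs(c,im,amin=1500)); go([.418,-.040,.0035],93.1); print(sense()['tool_pos'])
E
```

```text
[(427.6, 30.0, 24.8, 17.6), (418.1, -38.5, 25.4, 24.7)]
d [ 1.4 -6.2 73.2] n>=1.5 rot [ 0.002  0.001 -0.001] n>=0.0
[ 0.42411467 -0.0410612   0.07668201]
```

Tablet 2 reads (0.418, −0.039) and is undisturbed. Taking it.

Emit:
arm_command([
  [1.2,-5.3,36,0,0,0,0],
  [0,0,36,0,0,0,0],
  [0,0,0,0,0,0,0],
  [0,0,0,0,0,0,200],
  [0,0,0,0,0,0,200],
  [0,0,0,0,0,0,200],
  [0,0,0,0,0,0,200],
])

```text
t: 18.7
tool_pos: [0.419, -0.0403, 0.0057]
orientation: [0.688, 0.726, 0.001, 0.002]
wrist_force: [-0.3, 0.8, 11.1]
gripper_width: 0.0481
finger_force: 39.4
```

Emit:
arm_command([
  [0,0,-35,0,0,0,200],
  [0,0,-45,0,0,0,200],
  [0,0,-45,0,0,0,200],
  [0,0,-45,0,0,0,200],
  [0,0,-18,0,0,0,200],
  [0,0,0,0,0,0,200],
  [0,0,0,0,0,0,200],
])

```text
t: 19.4
tool_pos: [0.4168, -0.0394, 0.1919]
orientation: [0.688, 0.726, 0.0, 0.001]
wrist_force: [-0.1, -0.8, -0.5]
gripper_width: 0.048
finger_force: 42.0
```

```bash
python3 - <<'E'
from m import *
go([.5825,-.0943,.16],93.1)
E
```

```text
d [-63.6 162.5  32.2] n>=3.5 rot [ 0.002  0.001 -0.001] n>=0.0
```

Emit:
arm_command([
  [-32,20,0,0,0,0,200],
  [-31.6,30,0,0,0,0,200],
  [0,38,0,0,0,0,200],
  [0,38,0,0,0,0,200],
  [0,36.5,14,0,0,0,200],
  [0,0,18,0,0,0,200],
  [0,0,0,0,0,0,200],
  [0,0,0,0,0,0,200],
])

```text
t: 20.2
tool_pos: [0.581, -0.0938, 0.1575]
orientation: [0.688, 0.726, -0.001, -0.002]
wrist_force: [-0.0, 0.8, -0.5]
gripper_width: 0.0478
finger_force: 42.1
```

```bash
python3 - <<'E'
from m import *
s=sense();print(s['tool_pos'],s['gripper_width']);c,im=save('wrist','w14'); print([t for t in tabs(c,im,s['tool_pos'][2]+.0135,800) if abs(t[2]-25)<2]); go([.5825,-.0943,.121],93.1)
E
```

```text
[ 0.58104357 -0.0938297   0.15749736] 0.04781858769410766
[(579.9, -90.1, 25.2, 24.2)]
d [-0.2  0.9 37.8] n>=0.8 rot [-0.002 -0.001 -0.001] n>=0.0
```

Emit:
arm_command([
  [-1.8,1.1,0,0,0,0,200],
  [0,0,8,0,0,0,200],
  [0,0,8,0,0,0,200],
  [0,0,7,0,0,0,200],
  [0,0,0,0,0,0,200],
])

```text
t: 20.75
tool_pos: [0.5833, -0.0956, 0.1357]
orientation: [0.688, 0.726, -0.0, -0.001]
wrist_force: [-2.6, 2.1, 2.7]
gripper_width: 0.048
finger_force: 43.6
```

Emit:
arm_command([
  [0,0,7,0,0,0,200],
  [0,0,6,0,0,0,200],
  [0,0,0,0,0,0,200],
])

```text
t: 21.05
tool_pos: [0.5828, -0.095, 0.122]
orientation: [0.688, 0.726, -0.0, -0.001]
wrist_force: [-1.4, 3.6, -0.8]
gripper_width: 0.0481
finger_force: 48.4
```

Emit:
arm_command([
  [0,0,0,0,0,0,70],
  [0,0,0,0,0,0,70],
  [0,0,0,0,0,0,70],
  [0,0,0,0,0,0,70],
  [0,0,-30,0,0,0,70],
  [0,0,-45,0,0,0,40],
  [-10,-40,0,0,0,0,0],
  [-10,-40,0,0,0,0,0],
  [0,0,0,0,0,0,0],
])

```text
t: 21.95
tool_pos: [0.5007, -0.1206, 0.1983]
orientation: [0.689, 0.725, -0.001, -0.001]
wrist_force: [-0.4, -0.4, 0.5]
gripper_width: 0.0854
finger_force: 0.0
```

```bash
python3 - <<'E'
from m import *
s=sense();print(s['tool_pos'],s['t']);c,im=save('wrist','w15'); 
for z in(.018,.094,.110,.126): print(z,tabs(c,im,z,300))
go([.44,-.07,.2],93.1)
ct,it=save('top','top2'); print(tabs(ct,it,.11,40))
E
```

```text
[ 0.50071749 -0.12062331  0.198344  ] 21.95
0.018 [(613.7, -114.6, 35.4, 33.2), (431.2, -242.4, 26.6, 24.9)]
0.094 [(586.0, -97.4, 27.0, 25.4), (446.5, -195.0, 20.4, 19.0)]
0.11 [(580.1, -93.8, 25.3, 23.7), (449.8, -185.0, 19.0, 17.8)]
0.126 [(574.3, -90.1, 23.5, 22.1), (453.0, -175.1, 17.7, 16.5)]
d [ 53.8 -60.5  -1.3] n>=1.6 rot [-0.     0.    -0.003] n>=0.0
[(351.9, 359.6, 71.1, 31.1), (99.1, 277.4, 31.5, 23.8), (144.8, 254.2, 27.6, 15.4), (69.7, 220.2, 29.1, 22.8), (118.2, 198.8, 27.0, 12.3), (15.0, 81.9, 112.0, 45.4), (47.5, 49.5, 95.9, 29.4), (417.7, 22.2, 22.7, 15.6), (581.1, -179.2, 59.1, 32.9), (426.2, -231.0, 23.5, 20.3)]
```

The stack top reads z=0.110, the fill line, with a 25 mm radius, flat and centred. Now I turn the hand back for the lid.

Emit:
arm_command([
  [20,-40,-40,0,0,-0.143,60],
  [0,0,0,0,0,-0.143,120],
  [0,0,0,0,0,-0.143,120],
  [0,0,0,0,0,-0.143,120],
  [0,0,0,0,0,-0.143,120],
  [0,0,0,0,0,-0.143,120],
  [0,0,0,0,0,-0.143,120],
  [0,0,0,0,0,-0.143,120],
  [0,0,0,0,0,-0.143,120],
  [0,0,0,0,0,-0.143,120],
  [0,0,0,0,0,-0.141,120],
  [0,0,0,0,0,0,120],
])

```text
t: 23.25
tool_pos: [0.4721, -0.1054, 0.2317]
orientation: [-0.028, 1.0, -0.0, 0.0]
wrist_force: [-0.1, -0.9, -0.3]
gripper_width: 0.0448
finger_force: 0.0
```

```bash
python3 - <<'E'
from m import *
s=sense(); print(s['tool_pos'],s['t']);go([.559,-.009,.2],183.1); c,im=save('wrist','w16')
for z in(.094,.110,.126): print(z,[t for t in tabs(c,im,z,300) if t[0]>520])
print(tabs(c,im,.018,300))
print(proj(c,[.559,-.009,.169]))
E
```

```text
[ 0.47205963 -0.10539881  0.23172569] 23.25
d [-92.1  91.5  31.8] n>=2.7 rot [-0.     0.001  0.001] n>=0.0
0.094 [(589.6, -93.4, 27.8, 24.9)]
0.11 [(578.3, -94.4, 26.2, 23.4)]
0.126 [(566.9, -95.4, 24.6, 22.0)]
[(426.9, 28.9, 25.4, 20.7), (643.6, -88.8, 35.4, 31.6), (430.8, -244.1, 25.5, 24.8)]
[447.79422554 340.07588467]
```

Emit:
arm_command([
  [-23,23,7,0,0,0,130],
  [-23,23,7,0,0,0,130],
  [-23,23,7,0,0,0,130],
  [-22,22,7,0,0,0,130],
  [0,0,0,0,0,0,130],
  [0,0,0,0,0,0,130],
])

```text
t: 23.9
tool_pos: [0.5571, -0.0092, 0.2031]
orientation: [-0.026, 1.0, -0.0, -0.001]
wrist_force: [0.2, 0.6, -0.4]
gripper_width: 0.0418
finger_force: 0.0
```

```bash
python3 - <<'E'
from m import *
s=sense(); print(s['tool_pos'],s['gripper_width']); c,im=save('wrist','w17'); print(proj(c,[.559,-.009,.169]))
cv2.imwrite('pics/w17.png',np.clip(cv2.resize(im[200:400,200:440],None,fx=3,fy=3)[:,:,::-1]*1.5,0,255).astype('uint8'))
E
```

```text
[ 0.55705143 -0.00916204  0.20309077] 0.041799848328383925
[316.0547045 238.9864895]
```

View pics/w17.png

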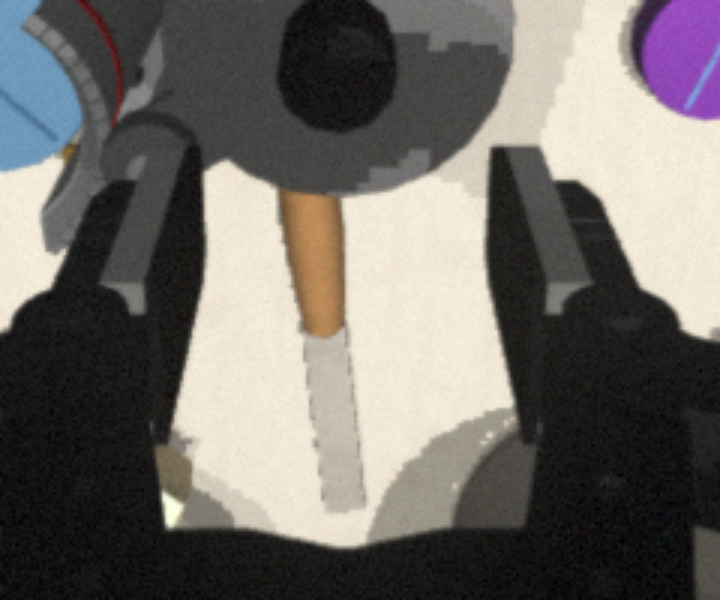

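```bash
python3 - <<'E'
from m import *
c,im=load('w17'); f=lambda x,y:(200+(x+.5)/3-.5,200+(y+.5)/3-.5)
k=onz(c,f(337,72),.169); P=np.array([.5762,-.0482]); v=k[:2]-P; print(k,np.hypot(*v)); d=np.array([[np.cos(.054),np.sin(.054)],[-np.sin(.054),np.cos(.054)]])@v; print('theta',np.arctan2(-d[0],-d[1])); go([k[0],k[1],.159],183.1)
E
```

```text
[ 0.55020224 -0.01163663  0.169     ] 0.04486383104569517
theta 2.5775004179421472
d [ 6.6 -1.5 44.4] n>=0.9 rot [-0.    -0.001 -0.002] n>=0.0
```

Emit:
arm_command([
  [6.6,-1,20,0,0,0,130],
  [0,0,24,0,0,0,130],
  [0,0,0,0,0,0,171],
  [0,0,0,0,0,0,171],
  [8.7,-7.1,0,0,0,0,171],
  [6.6,-9,0,0,0,0,171],
  [4.2,-10.4,0,0,0,0,171],
  [1.5,-11.1,0,0,0,0,171],
], force=20)

```text
t: 24.75
tool_pos: [0.5298, -0.0497, 0.1606]
orientation: [-0.027, 1.0, 0.0, -0.0]
wrist_force: [-1.7, 2.7, 0.1]
gripper_width: 0.0276
finger_force: 1.2
```

Emit:
arm_command([
  [-1.3,-11.1,0,0,0,0,171],
  [-4,-10.5,0,0,0,0,171],
  [-6.5,-9.2,0,0,0,0,171],
  [-7.8,-6.8,0,0,0,0,171],
  [0,0,0,0,0,0,255],
  [0,0,0,0,0,0,255],
  [0,0,0,0,0,0,255],
  [0,0,0,0,0,0,255],
])

```text
t: 25.55
tool_pos: [0.5562, -0.0869, 0.1603]
orientation: [-0.026, 1.0, -0.001, 0.003]
wrist_force: [5.8, 1.8, -0.9]
gripper_width: 0.0208
finger_force: 19.9
```

```bash
python3 - <<'E'
from m import *
print(sense()['tool_pos']);go([.5785,-.0928,.16],183.1)
E
```

```text
[ 0.55618707 -0.086851    0.16034811]
d [-22.   -7.1   0.5] n>=0.5 rot [-0.001  0.006 -0.001] n>=0.0
```

Emit:
arm_command([
  [-8,-3,0,0,0,0,255],
  [-8,-2.2,0,0,0,0,255],
  [-8,-1,0,0,0,0,255],
  [-3,0,0,0,0,0,255],
  [0,0,0,0,0,0,255],
  [0,0,0,0,0,0,255],
])

```text
t: 26.15
tool_pos: [0.5814, -0.0919, 0.1601]
orientation: [-0.027, 1.0, -0.001, 0.001]
wrist_force: [1.6, -2.7, 3.9]
gripper_width: 0.0201
finger_force: 20.5
```

Emit:
arm_command([
  [0,0,0,0,0,0,160],
  [0,0,0,0,0,0,150],
  [0,0,0,0,0,0,150],
  [0,0,-45,0,0,0,150],
  [0,0,0,0,0,0,150],
  [0,0,0,0,0,0,150],
])

```text
t: 26.75
tool_pos: [0.5808, -0.091, 0.2058]
orientation: [-0.027, 1.0, -0.0, 0.001]
wrist_force: [0.5, -0.4, -0.4]
gripper_width: 0.0353
finger_force: 0.0
```

```bash
python3 - <<'E'
from m import *
s=sense(); print(s['tool_pos'],s['gripper_width']); c,im=save('wrist','w18')
h=cv2.cvtColor(im,cv2.COLOR_RGB2GRAY)[200:270,250:380]; m=(h<22).astype('uint8'); m=cv2.morphologyEx(m,cv2.MORPH_OPEN,np.ones((5,5))); n,_,st,ce=cv2.connectedComponentsWithStats(m)
for i in range(1,n): print(st[i],ce[i])
c2,i2=load('w2'); print('ref knob proj',proj(c,[.5783,-.0928,.169]))
E
```

```text
[ 0.58079682 -0.09104457  0.20579106] 0.035297794386280314
[  45    0   36   43 1144] [61.78146853 20.98951049]
[16 67  5  3 15] [18. 68.]
ref knob proj [313.03844646 228.98325658]
```

```bash
python3 - <<'E'
from m import *
c,im=load('w18'); 
for r in (224,226): 
    k=onz(c,(312,r),.169); v=k[:2]-[.5762,-.0482]; d=np.array([[np.cos(.054),np.sin(.054)],[-np.sin(.054),np.cos(.054)]])@v; print(k,np.hypot(*v),np.arctan2(-d[0],-d[1]))
cv2.imwrite('pics/w18.png',np.clip(cv2.resize(im[150:350,200:440],None,fx=3,fy=3)[:,:,::-1]*1.5,0,255).astype('uint8'))
E
```

```text
[ 0.57540879 -0.09351317  0.169     ] 0.04532007304965629 0.07145914161942635
[ 0.57657814 -0.09345282  0.169     ] 0.04525439971599486 0.04564395198960044
```

View pics/w18.png

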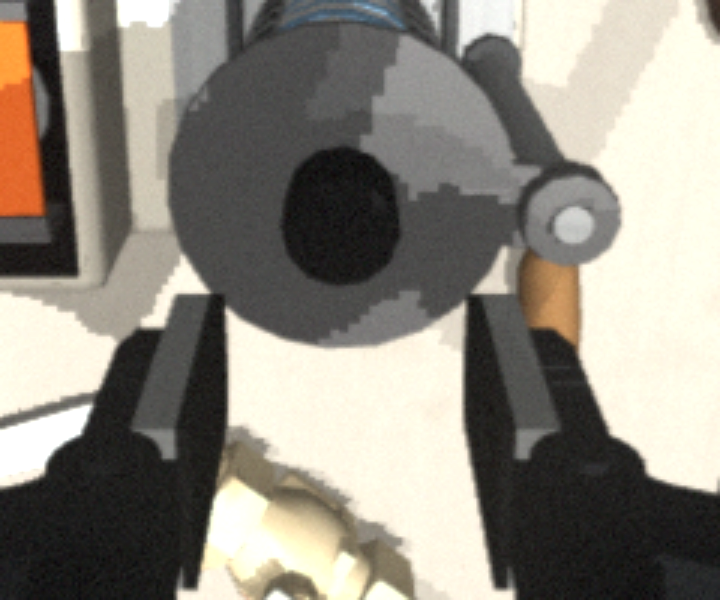

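The knob sits ~2.5 mm short of shut (θ≈0.05), which is within tolerance. I'll nudge it home with the closed fingers from the front.

Emit:
arm_command([
  [40,-0.5,0,0,0,0,255],
  [0,0,0,0,0,0,255],
  [0,0,0,0,0,0,255],
  [0,0,0,0,0,0,255],
  [0,0,45,0,0,0,255],
  [0,0,0,0,0,0,255],
  [0,0,0,0,0,0,255],
])

```text
t: 27.5
tool_pos: [0.5401, -0.0934, 0.1592]
orientation: [-0.027, 1.0, 0.001, -0.001]
wrist_force: [-0.1, -0.1, 0.3]
gripper_width: -0.0004
finger_force: 0.0
```

```bash
python3 - <<'E'
from m import *
print(sense()['tool_pos'],sense()['gripper_width']);go([.558,-.0928,.16],183.1)
E
```

```text
[ 0.54012828 -0.09336246  0.15920217] -0.00039740652131152926
d [-17.9  -0.4  -0.8] n>=0.4 rot [ 0.001 -0.002 -0.001] n>=0.0
```

Emit:
arm_command([
  [-6,0,0,0,0,0,255],
  [-6,0,0,0,0,0,255],
  [-3,0,0,0,0,0,255],
  [-2,0,0,0,0,0,255],
  [-2,0,0,0,0,0,255],
  [0,0,0,0,0,0,255],
])

```text
t: 28.1
tool_pos: [0.5594, -0.0926, 0.1598]
orientation: [-0.027, 1.0, -0.0, 0.0]
wrist_force: [0.1, 0.2, -0.8]
gripper_width: -0.0
finger_force: 0.0
```

Emit:
arm_command([
  [-1.5,0,0,0,0,0,255],
  [-1,0,0,0,0,0,255],
])

```text
t: 28.3
tool_pos: [0.5608, -0.0925, 0.1595]
orientation: [-0.027, 1.0, -0.0, -0.001]
wrist_force: [-5.2, -0.1, 3.2]
gripper_width: -0.0002
finger_force: 2.8
```

Emit:
arm_command([
  [-1,0,0,0,0,0,255],
  [0,0,0,0,0,0,255],
])

```text
t: 28.5
tool_pos: [0.5609, -0.0925, 0.1595]
orientation: [-0.027, 1.0, -0.0, -0.002]
wrist_force: [-7.5, -1.1, 3.3]
gripper_width: -0.0001
finger_force: 3.6
```

Emit:
arm_command([
  [30,0,0,0,0,0,255],
  [30,0,-45,0,0,0,255],
  [0,-45,-15,0,0,0,180],
  [0,-45,0,0,0,0,180],
  [0,0,0,0,0,0,180],
  [0,0,0,0,0,0,180],
])

```text
t: 29.1
tool_pos: [0.5098, -0.1862, 0.2161]
orientation: [-0.025, 1.0, 0.0, 0.0]
wrist_force: [0.1, 0.9, -0.6]
gripper_width: 0.0254
finger_force: 0.0
```

```bash
python3 - <<'E'
from m import *
s=sense(); print(s['tool_pos'],s['gripper_width']); c,im=save('wrist','w19'); k=[.5783,-.0928,.169]; print(proj(c,k),proj(c,[.5835,-.1895,.106]))
cv2.imwrite('pics/w19.png',np.clip(cv2.resize(im[200:400,210:470],None,fx=3,fy=3)[:,:,::-1]*1.6,0,255).astype('uint8'))
E
```

```text
[ 0.50979407 -0.18615175  0.21605034] 0.025396260881422366
[457.20762613 332.65871564] [306.60586116 279.44682266]
```

View pics/w19.png

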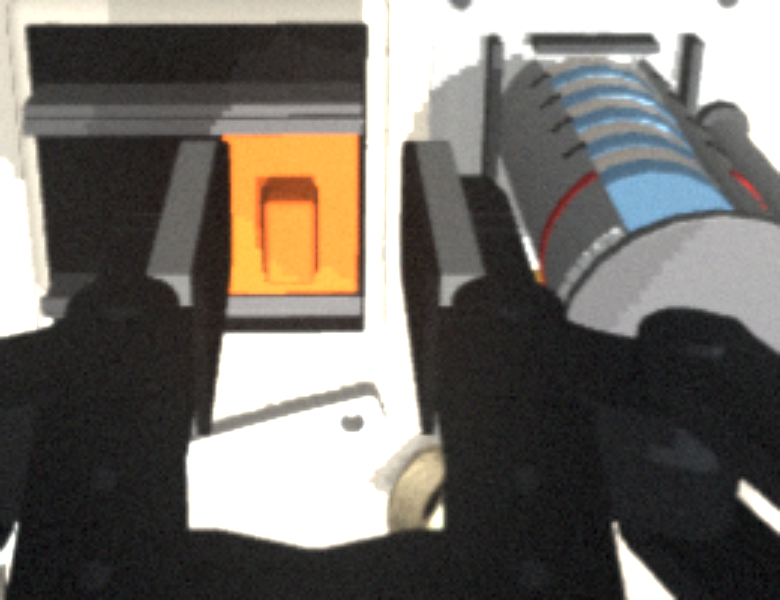

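The five-tablet stack shows level with the red line, with the lid against its stop. The tab top is at crop (291,240), which agrees with (0.5835, −0.1895, 0.106).

```bash
python3 - <<'E'
from m import *
c,im=load('w19'); k=onz(c,(306.7,279.7),.106); print(k); go([k[0],k[1],.12],183.1); print(sense()['t'])
E
```

```text
[ 0.5837277  -0.18941421  0.106     ]
d [-73.8  -8.3  95.8] n>=2.4 rot [ 0.001 -0.    -0.002] n>=0.0
29.15
```

Emit:
arm_command([
  [-37,-3.5,20,0,0,0,180],
  [-37,-3.5,30,0,0,0,180],
  [0,0,44,0,0,0,180],
  [0,0,20,0,0,0,180],
  [0,0,0,0,0,0,180],
  [0,0,0,0,0,0,180],
])

```text
t: 29.75
tool_pos: [0.5843, -0.1873, 0.1024]
orientation: [-0.027, 1.0, 0.0, -0.0]
wrist_force: [0.3, -0.1, 1.0]
gripper_width: 0.0255
finger_force: 0.0
```

Emit:
arm_command([
  [0,0,4,0,0,0,255],
  [0,0,0,0,0,0,255],
  [0,0,0,0,0,0,255],
  [0,0,0,0,0,0,255],
])

```text
t: 30.15
tool_pos: [0.5858, -0.1893, 0.1012]
orientation: [-0.027, 1.0, -0.001, 0.002]
wrist_force: [-0.4, -0.3, 5.9]
gripper_width: 0.0132
finger_force: 20.0
```

Emit:
arm_command([
  [0,-10,0,0,0,0,255],
  [0,-10,0,0,0,0,255],
  [0,-10,0,0,0,0,255],
  [0,-10,0,0,0,0,255],
  [0,-8,0,0,0,0,255],
  [0,-4,0,0,0,0,255],
  [0,0,0,0,0,0,255],
])

```text
t: 30.85
tool_pos: [0.5886, -0.239, 0.1012]
orientation: [-0.026, 1.0, 0.001, 0.002]
wrist_force: [0.6, 7.6, 8.4]
gripper_width: 0.013
finger_force: 20.3
```

Emit:
arm_command([
  [0,2,0,0,0,0,200],
  [0,0,0,0,0,0,180],
  [0,0,-20,0,0,0,180],
  [0,0,-15,0,0,0,255],
  [0,25,0,0,0,0,255],
  [0,25,0,0,0,0,255],
  [0,0,0,0,0,0,255],
  [0,0,0,0,0,0,255],
])

```text
t: 31.65
tool_pos: [0.5841, -0.1883, 0.1335]
orientation: [-0.027, 1.0, -0.0, 0.0]
wrist_force: [-0.3, 0.1, -0.7]
gripper_width: 0.0002
finger_force: 0.0
```

```bash
python3 - <<'E'
from m import *
s=sense();print(s['tool_pos'],s['gripper_width'],s['t']);go([.585,-.1893,.09],183.1); c,im=save('wrist','w20'); print(proj(c,[.585,-.1893,.082]))
h=cv2.cvtColor(im,cv2.COLOR_RGB2HSV); m=cv2.inRange(h,np.array((45,90,40)),np.array((85,255,255))); n,_,st,ce=cv2.connectedComponentsWithStats(m)
print([(st[i][:].tolist(),ce[i].round(1)) for i in range(1,n) if st[i][4]>60])
print(onz(c,proj(c,[.585,-.1893,.082]),.082))
m=cv2.inRange(h,np.array((5,180,100)),np.array((22,255,255))); n,_,st,ce=cv2.connectedComponentsWithStats(m); print([(st[i].tolist(),onz(c,ce[i],.09).round(3)) for i in range(1,n) if st[i][4]>300])
E
```

```text
[ 0.5841495  -0.18829453  0.13349569] 0.00019576850869692836 31.65
d [-0.8 -1.  43.5] n>=0.9 rot [-0.001  0.     0.   ] n>=0.0
[314.15117246 224.28497183]
[([290, 200, 49, 47, 1850], array([313.6, 223.9]))]
[ 0.585  -0.1893  0.082 ]
[([189, 189, 73, 83, 4899], array([ 0.588, -0.239,  0.09 ]))]
```

The green button centre (313.6,223.9) matches the prediction (314.2,224.3), and the lock is fully aside. Pressing.

Emit:
arm_command([
  [-0.8,-1,20,0,0,0,255],
  [0,0,22,0,0,0,255],
  [0,0,6,0,0,0,255],
  [0,0,4,0,0,0,255],
  [0,0,3,0,0,0,255],
  [0,0,3,0,0,0,255],
  [0,0,0,0,0,0,255],
])

```text
t: 32.4
tool_pos: [0.5852, -0.19, 0.0763]
orientation: [-0.027, 1.0, -0.001, 0.0]
wrist_force: [-3.6, -1.3, 4.2]
gripper_width: 0.0002
finger_force: 2.3
```

Emit:
arm_command([
  [0,0,2,0,0,0,255],
  [0,0,1,0,0,0,255],
  [0,0,0,0,0,0,255],
  [0,0,0,0,0,0,255],
])

```text
t: 32.8
tool_pos: [0.5854, -0.1901, 0.0759]
orientation: [-0.027, 1.0, -0.001, 0.001]
wrist_force: [-9.7, 1.0, 17.4]
gripper_width: -0.0002
finger_force: 9.5
```

Emit:
arm_command([
  [0,0,-25,0,0,0,255],
  [0,0,-33,0,0,0,180],
  [0.5,-24,0,0,0,0,180],
  [0,-25,0,0,0,0,180],
  [0,0,15,0,0,0,180],
  [0,0,0,0,0,0,180],
  [0,0,0,0,0,0,180],
])

```text
t: 33.5
tool_pos: [0.587, -0.238, 0.1153]
orientation: [-0.027, 1.0, 0.0, -0.0]
wrist_force: [2.0, 0.9, 0.3]
gripper_width: 0.025
finger_force: 0.0
```

```bash
python3 - <<'E'
from m import *
s=sense();print(s['tool_pos'],s['gripper_width']);go([.588,-.2388,.101],183.1)
E
```

```text
[ 0.58702466 -0.23801271  0.11525782] 0.024974718394384886
d [-0.9 -0.8 14.3] n>=0.3 rot [ 0.    -0.    -0.001] n>=0.0
```

Emit:
arm_command([
  [-0.5,-0.8,14,0,0,0,180],
  [0,0,0,0,0,0,180],
  [0,0,0,0,0,0,255],
  [0,0,0,0,0,0,255],
  [0,0,0,0,0,0,255],
  [0,0,0,0,0,0,255],
])

```text
t: 34.1
tool_pos: [0.5872, -0.2385, 0.1007]
orientation: [-0.027, 1.0, 0.001, -0.001]
wrist_force: [-0.5, 2.0, -5.3]
gripper_width: 0.013
finger_force: 20.8
```

Emit:
arm_command([
  [0,10,0,0,0,0,255],
  [0,10,0,0,0,0,255],
  [0,10,0,0,0,0,255],
  [0,10,0,0,0,0,255],
  [0,8,0,0,0,0,255],
  [0,4,0,0,0,0,255],
  [0,0,0,0,0,0,255],
])

```text
t: 34.8
tool_pos: [0.5845, -0.1887, 0.1008]
orientation: [-0.027, 1.0, -0.002, -0.0]
wrist_force: [-0.5, -8.6, -13.5]
gripper_width: 0.013
finger_force: 20.2
```

Emit:
arm_command([
  [0,-1,0,0,0,0,200],
  [0,0,0,0,0,0,180],
  [0,0,0,0,0,0,180],
  [0,0,-45,0,0,0,180],
  [0,0,-45,0,0,0,180],
  [45,10,-40,0,0,0,180],
  [45,20,-10,0,0,0,180],
  [45,20,0,0,0,0,180],
  [0,0,0,0,0,0,180],
])

```text
t: 35.7
tool_pos: [0.4499, -0.1429, 0.2339]
orientation: [-0.027, 1.0, 0.001, -0.002]
wrist_force: [0.3, 0.3, -0.0]
gripper_width: 0.0253
finger_force: 0.0
```

```bash
python3 - <<'E'
from m import *
s=sense();print(s['tool_pos'],s['t'],s['wrist_force']); c,im=save('wrist','w21'); print(proj(c,[.5835,-.1895,.106]),tabs(c,im,.018,300))
h=cv2.cvtColor(im,cv2.COLOR_RGB2HSV); m=cv2.inRange(h,np.array((5,180,60)),np.array((22,255,255))); n,_,st,ce=cv2.connectedComponentsWithStats(m); print([(st[i].tolist(),onz(c,ce[i],.092).round(4)) for i in range(1,n) if st[i][4]>200])
cv2.imwrite('pics/w21.png',np.clip(im[:,:,::-1]*1.5,0,255).astype('uint8'))
E
```

```text
[ 0.44986781 -0.14285988  0.23392927] 35.7 [ 0.26521017  0.26296537 -0.0187265 ]
[255.1271509  325.78776387] [(427.1, 29.3, 25.3, 19.9), (430.8, -244.0, 25.6, 24.5)]
[]
```

View pics/w21.png

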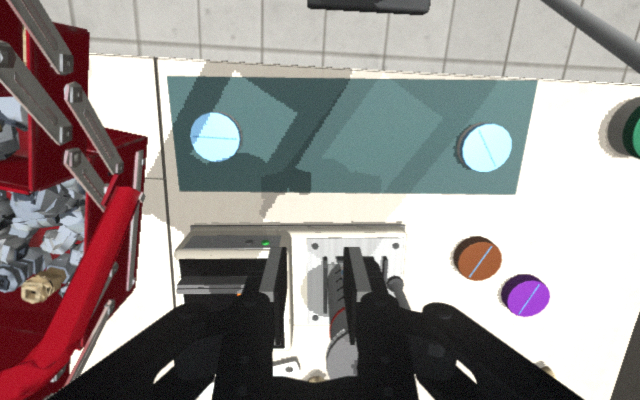

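The two spares lie flat on the mat at (215,137) and (487,147). The hand hides the lock, so I check it and the lid against the starting frames from the fixed cameras.

```bash
python3 - <<'E'
from m import *
for n,f,roi in(('scene','scene0',(340,245,420,320)),('top','top0',(355,180,415,235))):
    c,im=save(n,n+'3'); print(n,blobs(load(f)[1],(5,150,80),(22,255,255),roi,10),blobs(im,(5,150,80),(22,255,255),roi,10))
    x,y=((345,247) if n=='scene' else (351,204)); a=[cv2.cvtColor(i,cv2.COLOR_RGB2GRAY)[y-12:y+13,x-12:x+13] for i in(load(f)[1],im)]
    for g in a: yy,xx=np.where(g<30); print('knob',len(xx),(xx.mean()+x-12).round(1) if len(xx) else 0,(yy.mean()+y-12).round(1) if len(xx) else 0)
E
```

```text
scene [(np.float64(373.8), np.float64(275.1), 170)] [(np.float64(373.7), np.float64(275.1), 166)]
knob 35 344.9 246.5
knob 446 344.2 247.7
top [(np.float64(377.4), np.float64(205.3), 148)] []
knob 40 349.8 204.9
knob 45 350.3 204.7
```

The lock is back at its starting pixel and the knob is back within half a pixel in the top view (in the scene view the arm covers the knob). The hand is free of everything, so I hand in.

```bash
python3 -c "
from plant import hand_in
print(hand_in())"
```

```text
the job is handed in; nothing more can be done
None
```

The job is handed in: three tablets went on the two caked ones (stack top at the fill line), the lid was shut, the start button pressed and the child lock slid back over it; both spares lie flat on the mat, and the judge gave no verdict.

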